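# Put the paste jars in order in the welding-bench caddy and lock the bail

### The job

Put the caddy in order before the welding bench is rolled to the next job: swing its bail, which stands in the way over the jars, right back behind them; the red and the blue jar stand in each other's places, so swap them, and put every jar that is standing loose on the table into the caddy too, so that each jar stands upright and well centred on the pad of its own colour. Once they are all in, swing the bail over the jars to the front and press it all the way down until it rests in its catches. Leave the offcut, magnet, wire brush and square where they lie.

Things in the scene. Friction and masses are not known exactly. Their poses are not given: they have to be found in the camera images.
- caddy: Jar caddy fixed to the table: grey tray, blue sides, 188 mm deep (x), 316 mm wide (y). Origin under its centre at table height; x from front (robot side) to back, z up. Floor 7 mm above the table. 6 places: x = -46, +46 mm; y = -98, 0, +98 mm. Front and back lips 30 mm high (inner faces x = -90, +90 mm); end cheeks at y = -160, +160 mm 40 mm high, with a pivot lug to 64 mm.
- place_red (a point): Centre of the red square pad (78 x 82 x 1 mm) on the caddy floor, 7 mm above the table: the place of the red jar. Axes as the caddy's. Which pad lies at which of the 6 places changes from start to start.
- place_blue (a point): Centre of the blue square pad (78 x 82 x 1 mm) on the caddy floor, 7 mm above the table: the place of the blue jar. Axes as the caddy's. Which pad lies at which of the 6 places changes from start to start.
- place_yellow (a point): Centre of the yellow square pad (78 x 82 x 1 mm) on the caddy floor, 7 mm above the table: the place of the yellow jar. Axes as the caddy's. Which pad lies at which of the 6 places changes from start to start.
- place_green (a point): Centre of the green square pad (78 x 82 x 1 mm) on the caddy floor, 7 mm above the table: the place of the green jar. Axes as the caddy's. Which pad lies at which of the 6 places changes from start to start.
- place_white (a point): Centre of the white square pad (78 x 82 x 1 mm) on the caddy floor, 7 mm above the table: the place of the white jar. Axes as the caddy's. Which pad lies at which of the 6 places changes from start to start.
- place_black (a point): Centre of the black square pad (78 x 82 x 1 mm) on the caddy floor, 7 mm above the table: the place of the black jar. Axes as the caddy's. Which pad lies at which of the 6 places changes from start to start.
- jar_red_c (a point): Closed screw-top jar of weld-preparation paste, grey with a red cap and red label band, a plain cylinder 62 mm across and 72 mm high, about 0.3 kg, half full; this point is its centre, 36 mm above its underside; z is its own axis, up when it stands. At the start it stands on the pad of the blue jar.
- jar_blue_c (a point): Closed screw-top jar of weld-preparation paste, grey with a blue cap and blue label band, a plain cylinder 62 mm across and 72 mm high, about 0.3 kg, half full; this point is its centre, 36 mm above its underside; z is its own axis, up when it stands. At the start it stands on the pad of the red jar.
- jar_yellow_c (a point): Closed screw-top jar of weld-preparation paste, grey with a yellow cap and yellow label band, a plain cylinder 62 mm across and 72 mm high, about 0.3 kg, half full; this point is its centre, 36 mm above its underside; z is its own axis, up when it stands. At the start it stands on the table to the left or right of the caddy, or is absent.
- jar_green_c (a point): Closed screw-top jar of weld-preparation paste, grey with a green cap and green label band, a plain cylinder 62 mm across and 72 mm high, about 0.3 kg, half full; this point is its centre, 36 mm above its underside; z is its own axis, up when it stands. At the start it stands on the table to the left or right of the caddy, or is absent.
- jar_white_c (a point): Closed screw-top jar of weld-preparation paste, grey with a white cap and white label band, a plain cylinder 62 mm across and 72 mm high, about 0.3 kg, half full; this point is its centre, 36 mm above its underside; z is its own axis, up when it stands. At the start it stands on the table to the left or right of the caddy, or is absent.
- jar_black_c (a point): Closed screw-top jar of weld-preparation paste, grey with a black cap and black label band, a plain cylinder 62 mm across and 72 mm high, about 0.3 kg, half full; this point is its centre, 36 mm above its underside; z is its own axis, up when it stands. At the start it stands on the table to the left or right of the caddy, or is absent.
- bail (a joint): Angle (rad) of the bail, a U of 10 mm steel rod pivoted on both cheeks, that swings over the jar tops. 0: closed, crossbar level in front of the front row, arms resting in the two steel hooks (catches) at the front; pi/2 upright; 3.2: thrown right back behind the back row (end stop). Starts at 0.9 to 1.5, in the way over the jars. Stiff pivots: it stays where it is left and does not fall; 1 to 3 N at the crossbar moves it.
- bail_grip (a point): Middle of the bail's crossbar, on the axis of its orange grip sleeve (16 mm thick, 120 mm long, along the caddy's y). In the caddy's frame it lies at bail_hinge + 132 mm x (-cos angle, 0, +sin angle). The arc clears jars standing in their places; closed, the sleeve is 22 mm in front of the front row, its axis 50 mm above the table.
- bail_hinge (a point): Point on the bail's pivot axis (which runs along the caddy's y), midway between the cheeks, 25 mm behind the caddy's centre, 50 mm above the table. Fixed to the caddy.
- offcut_c (a point): Offcut of dark steel box section, 40 x 40 x 160 mm, lying on the table near the robot's right; bystander. Its centre.
- magnet: Red triangular welding magnet, about 95 x 95 x 22 mm, on the table beyond the caddy on the left; bystander. Origin on its underside.
- wire_brush: Wire brush with a wooden back, 200 mm long, 38 mm high, on the table beyond the caddy on the right; bystander. Origin under its middle.
- square: Steel engineer's square, blade 150 mm, stock 110 mm, 16 mm high, lying on the table near the robot's left; bystander. Origin under the middle of its stock.
There are look-alikes about, which are no part of the job. Leave any brown or pink look-alike of the part that bears jar_green_c alone.

How it is judged:
On the way, in this order (a step that is already met when the one before it is completed fails the run):
1. the bail is swung back behind the back row (value of joint bail above 2.6 rad), for 0.2 s.
2. every jar that is present stands upright on the pad of its own colour, let go (horizontal distance between jar_red_c and place_red below 0.018 m and angle between each of jar_red_c, jar_blue_c, jar_yellow_c, jar_green_c, jar_white_c, jar_black_c's own z axis and vertical below 0.1 rad and z of jar_red_c in the frame of place_red below 0.041 m and contact force between the fingers and jar_red below 0.1 N and horizontal distance between jar_blue_c and place_blue below 0.018 m and z of jar_blue_c in the frame of place_blue below 0.041 m and contact force between the fingers and jar_blue below 0.1 N and horizontal distance between jar_yellow_c and place_yellow below 0.018 m and z of jar_yellow_c in the frame of place_yellow below 0.041 m and contact force between the fingers and jar_yellow below 0.1 N and horizontal distance between jar_green_c and place_green below 0.018 m and z of jar_green_c in the frame of place_green below 0.041 m and contact force between the fingers and jar_green below 0.1 N and horizontal distance between jar_white_c and place_white below 0.018 m and z of jar_white_c in the frame of place_white below 0.041 m and contact force between the fingers and jar_white below 0.1 N and horizontal distance between jar_black_c and place_black below 0.018 m and z of jar_black_c in the frame of place_black below 0.041 m and contact force between the fingers and jar_black below 0.1 N), for 0.3 s.
3. then the bail is swung over to the front and pressed down into its catches (value of joint bail below 0.06 rad), for 0.2 s.
At the end, for the whole second after the job is handed in: Every jar present stands upright (within 0.1 rad), on the caddy floor, its centre within 18 mm of the centre of the pad of its own colour, at rest; the bail rests closed in its catches (within 0.06 rad); the bystanders were not shifted more than 30 mm (horizontal distance between jar_red_c and place_red below 0.018 m and angle between each of jar_red_c, jar_blue_c, jar_yellow_c, jar_green_c, jar_white_c, jar_black_c's own z axis and vertical below 0.1 rad and z of jar_red_c in the frame of place_red below 0.041 m and linear speed of each of jar_red, jar_blue, jar_yellow, jar_green, jar_white, jar_black below 0.02 m/s and horizontal distance between jar_blue_c and place_blue below 0.018 m and z of jar_blue_c in the frame of place_blue below 0.041 m and horizontal distance between jar_yellow_c and place_yellow below 0.018 m and z of jar_yellow_c in the frame of place_yellow below 0.041 m and horizontal distance between jar_green_c and place_green below 0.018 m and z of jar_green_c in the frame of place_green below 0.041 m and horizontal distance between jar_white_c and place_white below 0.018 m and z of jar_white_c in the frame of place_white below 0.041 m and horizontal distance between jar_black_c and place_black below 0.018 m and z of jar_black_c in the frame of place_black below 0.041 m and value of joint bail below 0.06 rad); the robot touches nothing.
It fails at once if a bystander (offcut, magnet, wire brush or square) is shifted more than 30 mm (distance of any of offcut_c, magnet, wire_brush, square from where it was at the start of the episode above 0.03 m).
Of jar_yellow, jar_green, jar_white, jar_black only 2 to 4 are there at a start; the rules pass over those that are not, and their reading is None.
At some moment in a run one of jar_yellow, jar_green, jar_white, jar_black may be knocked a few centimetres aside while the robot is not near it.
It also fails if it takes over 210 s, if anything falls off the work surface, if the arm or the gripper's body presses on something with over 40 N, if the wrist force passes 120 N, or if a joint passes its speed limit or range.

### The arm

A 6-joint arm with a two-finger parallel gripper is mounted at the origin on the work surface. World frame = base frame: x ahead of the robot, y to its left, z up, the work surface at z = 0. Lengths are in m, angles in rad, forces in N, time in s.
With the tool pointing down it reaches from about 0.3 to 0.875 m from the base axis. Payload 6.4 kg.
Tool frame: the origin (TCP) lies at the very end of the fingers, on their centre line; the grasp point (between the pads) lies env.hold_point_z behind it (env.hold_point_z is the distance from the TCP to the grasp point, in m); z points along the fingers, y is the direction in which the jaws open and shut (so a half turn about z gives the same grasp; the last joint's range is limited). The gripper opens to 85 mm and grips with 20 to 120 N. Pads are 22 mm wide; open, the fingers measure 114 mm over their backs; the gripper's body (76 mm by 85 mm) begins 54 mm behind the grasp point. The pads swing forward as they close: fully open they stand 13 mm farther back than shut.
Start: joints at [1.07, 0.181, 1.607, -0, 1.354, -0.206], TCP at [0.167, 0.55, 0.231] pointing down, gripper open.
Joint ranges: [-2.99, 2.99], [-0.89, 2.07], [0.3, 2.58], [-1.14, 4.28], [0, 2.63], [-3.12, 3.12]. Speed limits (rad/s): [2.57, 2.57, 3.01, 3.14, 3.14, 3.14].

### API

Orientations are given as a unit quaternion [w, x, y, z].
In Python, from bench import status, vision, env gives the robot as it stands.
- The arm moves only by the tool step_arm, never from a script. Its argument "motion" is one flat list of numbers, 6 for each row, row after row: the shift along the world's x, y, z in cm, then the turn, a rotation vector about the world's x, y, z in rad. In form: [x, y, z, rx, ry, rz, x, y, z, rx, ry, rz, ...]. A call has 1 to 8 rows; each row shifts and turns the pose as measured when the row begins; what a row does not reach is not made up. A row lasts 1/8 s, in which the tool goes at most 62.5 mm and 10.7 degrees, less where a joint would pass 70% of its speed; a pose out of reach is approached as far as the arm can. A call is refused whole if a number of a shift passes 6.25 or a number of a turn 0.188, either way. A call with a gripper value outside its range is refused whole. "claw" is the finger opening in cm, from 0 to 8.54, set as the call begins (left out, the last holds). The fingers move at their own pace and stop on an object; "squeeze" is the grip in N (left out, the last holds). Time passes only in rows, so rows that do not move let the fingers close. It gives the time, the measured TCP pose, the force and the opening at its end, in the units of the state.
- status.read_state(): the state, without advancing time (a new reading comes with each control period).
- vision.snapshot(name): name is "side" or "top"; returns a dict with "img" (480x640x3 uint8, red, green, blue), "fx", "fy", "cx", "cy" (pixels), "k1" (the pictures are not rectified: a ray, as slopes to the right and down, at radius r is drawn at 1 + k1 r^2 times it, then the intrinsics apply), "xyz" and "orientation" of the camera in the world. Camera axes: x right, y up, looking along -z (the intrinsics and any distortion apply to the point x, -y, -z); pixel columns grow to the right and rows downward; lengths in m; the calibration is good to about 2 mm. A picture is of the moment at which its call begins. There is no depth.
- env.close_job(): hands the job in, once; it reports no verdict.
Trained networks look in a picture, given as the dict that the camera call returned (one of the last four; its "shot" number tells which), for a name from the list of things; names that differ only in an ending like _2 or _b are one class to them, and where a whole thing is asked for, a point or a joint stands for the part that bears it (a point fixed in the world has none). Each returns a list of dicts, best first, with "confidence" (0 to 1); they miss things now and then, are a little off and sometimes report something else, mostly with a low value. They report only what shows in the picture. A call takes as long as a camera call. They do not tell look-alikes from the thing itself.
- vision.cut_out(picture, label): "region" (480x640 bool, what is visible of it) and "box" ([left, top, right, bottom] in pixels, round what is visible of it).
- vision.landmark_of(picture, label): "uv" ([column, row] in pixels: a listed point, or the origin of a listed thing).
The state is a dict: "time_s": time; "qpos": joint angles; "dq": joint speeds; "joint_efforts": joint torques, N m; "tcp_pos": TCP position; "orientation": TCP orientation; "contact_force": force on the tool from outside, world axes, zero at the start; "ft_torque": the same for the moment, N m; "gripper_width": finger opening in m.
Only numpy, scipy, OpenCV 4.12 (cv2) and the standard library are available. Lean on these libraries where they do the work, as an engineer would, in place of code of your own. Each camera call takes 0.05 s, during which the arm holds its last target.

## Working session

There is one attempt and no reset: what is moved stays moved. The work goes in short steps, Python scripts to look and compute and a tool call to move; the robot and the scene stay as the last step left them, time stands still between calls to the robot, and variables do not carry over. Pictures are saved under pics/ and viewed, and the job is handed in when it is done.

Besides the shell and the picture viewer there is one more tool, called after "Emit:" as name(argument=value, ...) on one line, values as JSON. step_arm: Moves the arm, as the interface text tells. Its arguments: {"type":"object","properties":{"motion":{"type":"array","items":{"type":"number"}},"claw":{"type":"number"},"squeeze":{"type":"number"}},"required":["motion"]}

```bash
ls; mkdir -p pics; cat > h.py <<'E'
import numpy as np, cv2
from scipy.spatial.transform import Rotation as R
def cam(s):
    q=s["orientation"]; M=R.from_quat([q[1],q[2],q[3],q[0]]).as_matrix(); return M,np.array(s["xyz"])
def ray(s,uv):
    a=(uv[0]-s["cx"])/s["fx"]; b=(uv[1]-s["cy"])/s["fy"]
    rd=np.hypot(a,b); r=rd
    for _ in range(30): r=rd/(1+s["k1"]*r*r)
    k=r/rd if rd>0 else 1
    M,o=cam(s); d=M@np.array([a*k,-b*k,-1.0]); return o,d
def onz(s,uv,z):
    o,d=ray(s,uv); return o+d*(z-o[2])/d[2]
def proj(s,p):
    M,o=cam(s); c=M.T@(np.array(p,float)-o); a=c[0]/-c[2]; b=-c[1]/-c[2]; f=1+s["k1"]*(a*a+b*b)
    return np.array([s["cx"]+s["fx"]*a*f, s["cy"]+s["fy"]*b*f])
def save(s,n): cv2.imwrite(f"pics/{n}.png",s["img"][:,:,::-1])
E
cat > a.py <<'E'
from bench import status,vision,env
from h import *
print(status.read_state()["tcp_pos"],env.hold_point_z)
t=vision.snapshot("top"); s=vision.snapshot("side"); save(t,"t0"); save(s,"s0")
for c in (t,s): print({k:c[k] for k in c if k!="img"})
E
python3 a.py
```

```text
pics
[0.16678868 0.54968183 0.23035413] 0.0187
{'fx': 539.8805749688299, 'fy': 539.8805749688299, 'cx': 323.6826953651033, 'cy': 238.04953248470656, 'k1': -0.10364586929746937, 'xyz': array([ 0.40562766, -0.05850302,  1.25477106]), 'orientation': array([ 0.71070518,  0.04503531, -0.02494196, -0.70160378]), 'shot': 1}
{'fx': 494.9138709027005, 'fy': 494.9138709027005, 'cx': 323.21455218264174, 'cy': 242.50382307392135, 'k1': -0.10343521940522493, 'xyz': array([-0.19224272, -0.82386214,  0.7758109 ]), 'orientation': array([ 0.81648615,  0.43972068, -0.16553706, -0.33554965]), 'shot': 2}
```

View pics/t0.png

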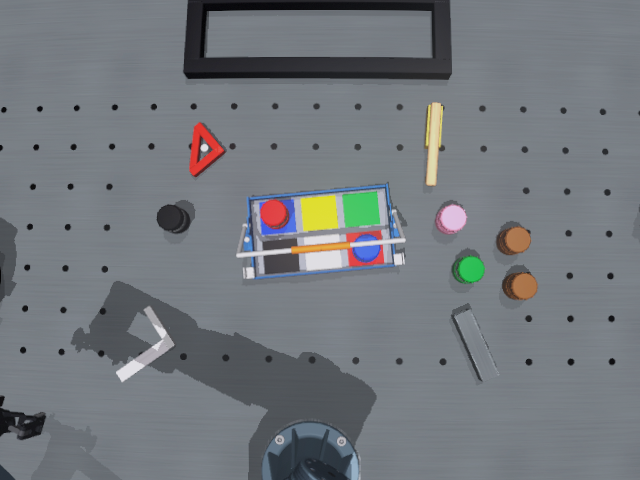

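View pics/s0.png

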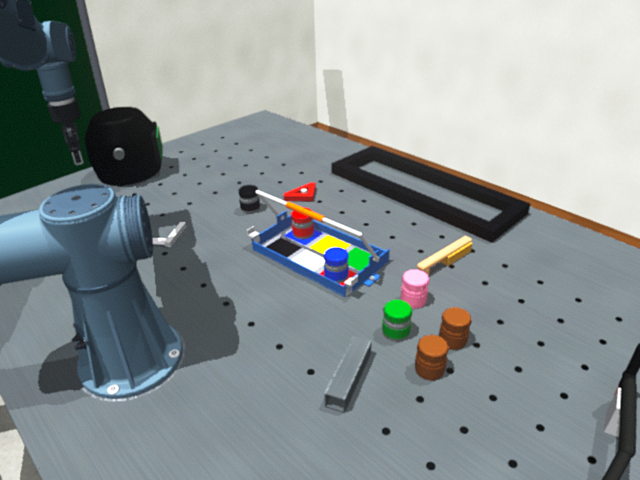

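Top view shows red jar (274,213) on the blue pad, blue jar (367,248) on the red pad, black jar loose at (172,219) and green loose at (469,269). The look-alikes are pink (451,219) and brown (514,240) and (520,286). Yellow and white are absent.

```bash
cat > b.py <<'E'
from bench import status,vision,env
from h import *
t=vision.snapshot("top"); s=vision.snapshot("side")
L=[("caddy",0),("place_red",.008),("place_blue",.008),("place_yellow",.008),("place_green",.008),("place_white",.008),("place_black",.008),("jar_red_c",.043),("jar_blue_c",.043),("jar_green_c",.036),("jar_black_c",.036),("jar_yellow_c",.036),("jar_white_c",.036),("bail_hinge",.05),("offcut_c",.02),("magnet",0),("wire_brush",0),("square",0),("bail_grip",.15)]
def tri(u,v):
    o1,d1=ray(t,u);o2,d2=ray(s,v)
    A=np.stack([d1,-d2],1);x=np.linalg.lstsq(A,o2-o1,rcond=None)[0]
    p,q=o1+d1*x[0],o2+d2*x[1];return (p+q)/2,np.linalg.norm(p-q)
for n,z in L:
    a=vision.landmark_of(t,n)[:3]; b=vision.landmark_of(s,n)[:3]
    print(n,[(np.round(x["uv"]).tolist(),round(x["confidence"],2),np.round(onz(t,x["uv"],z)[:2],4).tolist()) for x in a],'| side',[(round(x["confidence"],2),np.round(onz(s,x["uv"],z)[:2],4).tolist()) for x in b])
    if a and b:
        p,e=tri(a[0]["uv"],b[0]["uv"]); print('    tri',np.round(p,4),round(e,4))
crop=cv2.resize(t["img"][160:310,150:550],None,fx=2,fy=2,interpolation=cv2.INTER_CUBIC); cv2.imwrite("pics/crop1.png",crop[:,:,::-1])
E
python3 b.py
```

```text
caddy [([320.0, 234.0], 0.88, [0.5388, -0.0136]), ([278.0, 218.0], 0.15, [0.5772, 0.0858])] | side [(0.93, [0.5512, -0.0129]), (0.55, [0.4851, -0.3275])]
    tri [ 0.5416 -0.0167  0.0062] 0.009
place_red [([370.0, 247.0], 0.65, [0.5097, -0.1287])] | side [(0.51, [0.516, -0.114]), (0.17, [0.6126, 0.1331])]
    tri [ 0.5069 -0.1265  0.0201] 0.0048
place_blue [([321.0, 214.0], 0.72, [0.5853, -0.0144]), ([276.0, 221.0], 0.65, [0.5687, 0.0911])] | side [(0.7, [0.5738, 0.0833])]
    tri [0.5503 0.0036 0.0617] 0.0673
place_yellow [([319.0, 211.0], 0.87, [0.5917, -0.0112]), ([323.0, 248.0], 0.38, [0.5068, -0.0209])] | side [(0.72, [0.5823, -0.0077])]
    tri [ 0.5883 -0.0082  0.006 ] 0.0094
place_green [([277.0, 220.0], 0.73, [0.5709, 0.0876]), ([157.0, 325.0], 0.71, [0.3204, 0.3637]), ([360.0, 212.0], 0.69, [0.5924, -0.1071])] | side [(0.72, [0.6059, -0.1036])]
    tri [ 0.6375  0.0362 -0.0759] 0.1653
place_white [([321.0, 255.0], 0.84, [0.4907, -0.0167]), ([274.0, 217.0], 0.67, [0.5781, 0.0941])] | side [(0.8, [0.4987, -0.0184]), (0.5, [0.6175, 0.0357])]
    tri [ 0.4933 -0.0191  0.0107] 0
[... 1252 characters left out ...]
213.0], 0.65, [0.585, 0.0843]), ([479.0, 342.0], 0.58, [0.2956, -0.3778])] | side [(0.85, [0.2907, -0.3739])]
    tri [ 0.7403  0.1294 -0.7519] 0.1235
magnet [] | side [(0.88, [0.7802, 0.2702]), (0.42, [0.3038, -0.3566])]
wire_brush [([432.0, 144.0], 0.65, [0.7582, -0.2761])] | side [(0.82, [0.7568, -0.2635])]
    tri [ 0.7525 -0.2712  0.0075] 0.0096
square [([161.0, 328.0], 0.59, [0.3138, 0.3568]), ([477.0, 345.0], 0.56, [0.2865, -0.3785])] | side [(0.69, [0.3161, 0.3534]), (0.16, [0.7647, 0.2631])]
    tri [ 0.3153  0.3559 -0.0007] 0.0036
bail_grip [([320.0, 244.0], 0.85, [0.503, -0.0197])] | side [(0.82, [0.5122, 0.008]), (0.25, [0.4513, -0.1517])]
    tri [ 0.4976 -0.0171  0.1667] 0.0102
```

```bash
ls -la pics
```

```text
total 936
drwxr-xr-x 2 agent agent   4096 Dec  7 04:15 .
drwxr-xr-x 3 agent agent   4096 Dec  7 04:15 ..
-rw-r--r-- 1 agent agent 218158 Dec  7 04:15 crop1.png
-rw-r--r-- 1 agent agent 457450 Dec  7 04:15 s0.png
-rw-r--r-- 1 agent agent 269829 Dec  7 04:15 t0.png
```

View pics/crop1.png

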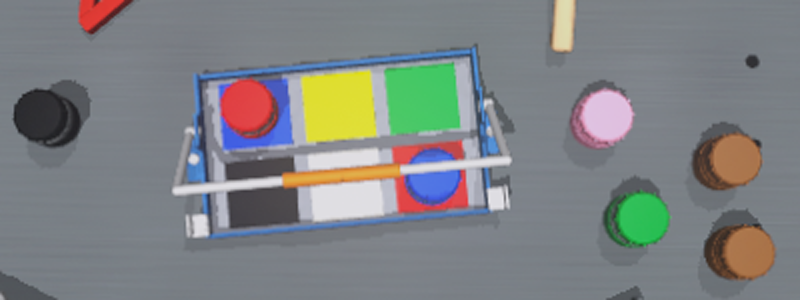

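```bash
cat > c.py <<'E'
from bench import status,vision,env
from h import *
import sys
def hsv(s): return cv2.cvtColor(s["img"],cv2.COLOR_RGB2HSV)
def rng(h,lo,hi,smin,vmin): 
    return ((h[...,0]>=lo)&(h[...,0]<=hi)&(h[...,1]>=smin)&(h[...,2]>=vmin)).astype(np.uint8)
def comps(m,amin):
    n,l,st,c=cv2.connectedComponentsWithStats(m)
    return [(l==i).astype(np.uint8) for i in range(1,n) if st[i,4]>=amin]
def cap(s,mask,z):
    # project contour to height z, fit circle
    cs,_=cv2.findContours(mask,cv2.RETR_EXTERNAL,cv2.CHAIN_APPROX_NONE)
    c=max(cs,key=cv2.contourArea)[:,0,:]
    P=np.array([onz(s,p,z)[:2] for p in c])
    (x,y),r=cv2.minEnclosingCircle(P.astype(np.float32)); 
    return np.array([x,y]),r,P.mean(0)
if __name__=="__main__":
    t=vision.snapshot("top"); h=hsv(t)
    for nm,lo,hi in (("yellow",24,35),("green",50,75),("blue",105,125),("red",0,4),("red2",174,180)):
        for m in comps(rng(h,lo,hi,130,90),60):
            if not m[130:310,140:560].any(): continue
            ys,xs=np.nonzero(m); cs,_=cv2.findContours(m,cv2.RETR_EXTERNAL,cv2.CHAIN_APPROX_NONE)
            P=np.array([onz(t,p,.008)[:2] for p in cs[0][:,0,:]],np.float32)
            print(nm,"px",round(xs.mean()),round(ys.mean()),len(xs),"rect@.008",[np.round(v,4) for v in cv2.minAreaRect(P)], "cap@.072",*[np.round(v,4) for v in cap(t,m,.072)],"@.08",np.round(cap(t,m,.08)[0],4))
    # white pad
E
python3 c.py
```

```text
yellow px 319 213 1125 rect@.008 [array([ 0.5884, -0.0103]), array([0.0775, 0.0803]), np.float64(6.2167)] cap@.072 [ 0.5797 -0.013 ] 0.0513 [ 0.5792 -0.013 ] @.08 [ 0.5785 -0.0133]
green px 361 209 1099 rect@.008 [array([ 0.5992, -0.1078]), array([0.0757, 0.08  ]), np.float64(5.8311)] cap@.072 [ 0.5887 -0.1056] 0.0507 [ 0.5888 -0.1055] @.08 [ 0.5874 -0.1053]
green px 470 269 583 rect@.008 [array([ 0.4592, -0.3608]), array([0.0609, 0.069 ]), np.float64(63.0842)] cap@.072 [ 0.4572 -0.3429] 0.0341 [ 0.4531 -0.3392] @.08 [ 0.4568 -0.3409]
blue px 316 209 592 rect@.008 [array([ 0.5787, -0.0096]), array([0.1255, 0.3602]), np.float64(6.0006)] cap@.072 [ 0.5538 -0.0136] 0.1753 [ 0.5976 -0.0089] @.08 [ 0.5528 -0.0139]
blue px 283 221 413 rect@.008 [array([0.5784, 0.0872]), array([0.0762, 0.0805]), np.float64(6.2596)] cap@.072 [0.5695 0.0798] 0.0513 [0.5599 0.071 ] @.08 [0.5684 0.0789]
blue px 365 238 95 rect@.008 [array([ 0.5317, -0.1185]), array([0.0129, 0.0489]), np.float64(5.8809)] cap@.072 [ 0.5197 -0.116 ] 0.0233 [ 0.5239 -0.116 ] @.08 [ 0.5189 -0.1156]
blue px 367 252 324 rect@.008 [arr
[... 828 characters left out ...]
d px 352 236 86 rect@.008 [array([ 0.5325, -0.0913]), array([0.0187, 0.0302]), np.float64(0.6505)] cap@.072 [ 0.5271 -0.0896] 0.0164 [ 0.5283 -0.0876] @.08 [ 0.5263 -0.0894]
red px 352 258 86 rect@.008 [array([ 0.4856, -0.0857]), array([0.0396, 0.0215]), np.float64(30.2357)] cap@.072 [ 0.483  -0.0869] 0.0193 [ 0.4811 -0.0862] @.08 [ 0.4825 -0.0867]
red2 px 268 214 211 rect@.008 [array([0.584 , 0.1098]), array([0.0626, 0.0339]), np.float64(17.9296)] cap@.072 [0.5764 0.0961] 0.0305 [0.5736 0.0974] @.08 [0.5753 0.095 ]
red2 px 374 259 145 rect@.008 [array([ 0.4788, -0.1324]), array([0.0356, 0.0784]), np.float64(32.8611)] cap@.072 [ 0.4856 -0.1218] 0.0373 [ 0.4771 -0.1298] @.08 [ 0.4851 -0.1214]
```

```bash
cat > g.py <<'E'
# usage: g.py  x y z [yawdeg] ; prints delta cm and yaw turn; 'c' prefix = caddy frame
import sys
from bench import status
from h import *
TH=0.1063; O=np.array([.5427,-.0152,0]); X=np.array([np.cos(TH),np.sin(TH),0]); Y=np.array([-np.sin(TH),np.cos(TH),0])
def c2w(p): return O+X*p[0]+Y*p[1]+np.array([0,0,p[2]])
def w2c(p): d=np.array(p)-O; return np.array([d@X,d@Y,d[2]])
if __name__=="__main__":
    a=sys.argv[1:]; cf=a and a[0]=='c'
    if cf: a=a[1:]
    st=status.read_state(); p=np.array(st["tcp_pos"]); q=st["orientation"]; M=R.from_quat([q[1],q[2],q[3],q[0]]).as_matrix()
    print("t",st["time_s"],"tcp",p.round(4),"caddyfr",w2c(p).round(4),"w",st["gripper_width"],"F",np.round(st["contact_force"],2),"q",np.round(st["qpos"],2))
    yaw=np.arctan2(M[1,1],M[0,1]); print("jaw dir deg",np.degrees(yaw).round(2),"toolz",M[:,2].round(4))
    if len(a)>=3:
        T=np.array([float(v) for v in a[:3]]); T=c2w(T) if cf else T
        print("target",T.round(4),"delta cm",((T-p)*100).round(2))
        jd=np.radians(float(a[3])) if len(a)>3 else TH+np.pi/2
        d=(jd-yaw+np.pi/2)%np.pi-np.pi/2; print("yaw turn",d.round(3)," tilt fix",np.cross(M[:,2],[0,0,-1]).round(4))
E
python3 g.py c -0.11 0 0.15; python3 g.py c -0.046 0 0.15
```

```text
t 2.15 tcp [0.167  0.5502 0.2313] caddyfr [-0.3135  0.6021  0.2313] w 0.08554982808404886 F [ 0.02  0.15 -0.  ] q [ 1.07  0.18  1.61 -0.    1.35 -0.21]
jaw dir deg 73.11 toolz [ 0.  0. -1.]
target [ 0.4333 -0.0269  0.15  ] delta cm [ 26.63 -57.71  -8.13]
yaw turn 0.401  tilt fix [-0.  0.  0.]
t 2.15 tcp [0.167  0.5502 0.2313] caddyfr [-0.3135  0.6021  0.2313] w 0.08554982808404886 F [ 0.02  0.15 -0.  ] q [ 1.07  0.18  1.61 -0.    1.35 -0.21]
jaw dir deg 73.11 toolz [ 0.  0. -1.]
target [ 0.497  -0.0201  0.15  ] delta cm [ 32.99 -57.03  -8.13]
yaw turn 0.401  tilt fix [-0.  0.  0.]
```

Emit:
step_arm(motion=[2.5, -5.5, 0, 0, 0, 0.05, 2.5, -5.5, 0, 0, 0, 0.05, 2.5, -5.5, 0, 0, 0, 0.05, 2.5, -5.5, 0, 0, 0, 0.05, 2.5, -5.5, 0, 0, 0, 0.05, 2.5, -5.5, 0, 0, 0, 0.05, 2.5, -5.5, 0, 0, 0, 0.05, 2.5, -5.5, 0, 0, 0, 0.05], claw=0)

```text
time_s: 3.15
tcp_pos: [0.37, 0.1004, 0.2326]
orientation: [0.004, -0.064, 0.998, 0.001]
contact_force: [1.8, 0.5, 0.4]
gripper_width: -0.0003
```

```bash
python3 g.py c -0.115 0 0.145
```

```text
t 3.15 tcp [0.37   0.1004 0.2326] caddyfr [-0.1595  0.1333  0.2326] w -0.00026498240233963115 F [1.75 0.45 0.43] q [-0.05 -0.29  2.06  0.    1.37 -1.75]
jaw dir deg 97.33 toolz [ 0.0077  0.0027 -1.    ]
target [ 0.4283 -0.0274  0.145 ] delta cm [  5.84 -12.78  -8.76]
yaw turn -0.022  tilt fix [-0.0027  0.0077  0.    ]
```

Emit:
step_arm(motion=[1.5, -3.5, 0, 0, 0, 0, 1.5, -3.5, 0, 0, 0, 0, 1.5, -3, 0, 0, 0, -0.02, 1.3, -2.8, -2, 0, 0, 0, 0, 0, -3, 0, 0, 0, 0, 0, -3, 0, 0, 0, 0, 0, -0.8, 0, 0, 0, 0, 0, 0, 0, 0, 0])

```text
time_s: 4.15
tcp_pos: [0.4323, -0.038, 0.1456]
orientation: [0.008, -0.049, 0.999, -0.001]
contact_force: [1.2, 0.7, -0.0]
gripper_width: -0.0
```

```bash
cat > d.py <<'E'
from bench import vision
from h import *
import sys
n=sys.argv[1]
t=vision.snapshot("top"); s=vision.snapshot("side")
a=t["img"][150:310,140:560]; b=s["img"][150:390,220:480]
a=cv2.resize(a,(790,301),interpolation=cv2.INTER_CUBIC); b=cv2.resize(b,(325,300),interpolation=cv2.INTER_CUBIC)
c=np.zeros((600,790,3),np.uint8); c[:299]=a[:299]; c[300:600,:325]=b
cv2.imwrite(f"pics/{n}.png",c[:,:,::-1])
E
python3 g.py c -0.115 0 0.145; python3 d.py d1
```

```text
t 4.15 tcp [ 0.4323 -0.038   0.1456] caddyfr [-0.1122 -0.0109  0.1456] w -2.422367657322125e-05 F [ 1.21  0.65 -0.01] q [-0.37 -0.05  2.04  0.01  1.14 -2.04]
jaw dir deg 95.62 toolz [ 1.550e-02 -3.000e-04 -9.999e-01]
target [ 0.4283 -0.0274  0.145 ] delta cm [-0.39  1.06 -0.06]
yaw turn 0.008  tilt fix [0.0003 0.0155 0.    ]
```

View pics/d1.png

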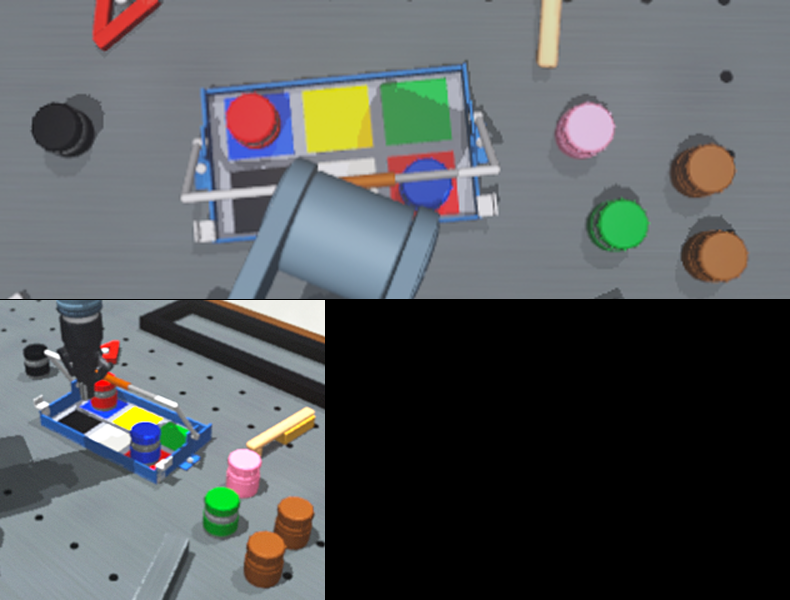

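Fingers are in front of the bar, near the orange sleeve. I start pushing it back.

Emit:
step_arm(motion=[1.5, 0.4, 0, 0, 0.015, 0, 1.5, 0.3, 0, 0, 0, 0, 1.5, 0.2, 0, 0, 0, 0, 1.5, 0.2, 0, 0, 0, 0, 1.5, 0.2, 0, 0, 0, 0, 1.5, 0.2, 0, 0, 0, 0, 1.5, 0.2, 0, 0, 0, 0, 1.5, 0.2, 0, 0, 0, 0])

```text
time_s: 5.25
tcp_pos: [0.5595, -0.0185, 0.1538]
orientation: [0.003, -0.051, 0.999, -0.003]
contact_force: [-2.2, -1.3, -0.4]
gripper_width: -0.0
```

Emit:
step_arm(motion=[1.5, 0.2, -0.3, 0, 0, 0, 1.5, 0.2, -0.5, 0, 0, 0, 1.5, 0.2, -0.6, 0, 0, 0, 1.5, 0.2, -0.7, 0, 0, 0, 1.2, 0.15, -0.8, 0, 0, 0, 1, 0.15, -0.8, 0, 0, 0, 1, 0.15, -0.7, 0, 0, 0, 0.6, 0, -0.5, 0, 0, 0])

```text
time_s: 6.25
tcp_pos: [0.6597, -0.0052, 0.1024]
orientation: [-0.001, -0.052, 0.999, -0.004]
contact_force: [-5.2, 1.2, -3.3]
gripper_width: 0.0002
```

```bash
python3 g.py c 0.10 0 0.1; python3 d.py d2
```

```text
t 6.25 tcp [ 0.6597 -0.0052  0.1024] caddyfr [ 0.1174 -0.0025  0.1024] w 0.00017709985638064487 F [-5.22  1.19 -3.27] q [-0.18  0.49  1.47 -0.01  1.17 -1.86]
jaw dir deg 96.01 toolz [-0.0011 -0.008  -1.    ]
target [ 0.6421 -0.0046  0.1   ] delta cm [-1.76  0.07 -0.24]
yaw turn 0.001  tilt fix [ 0.008  -0.0011  0.    ]
```

View pics/d2.png

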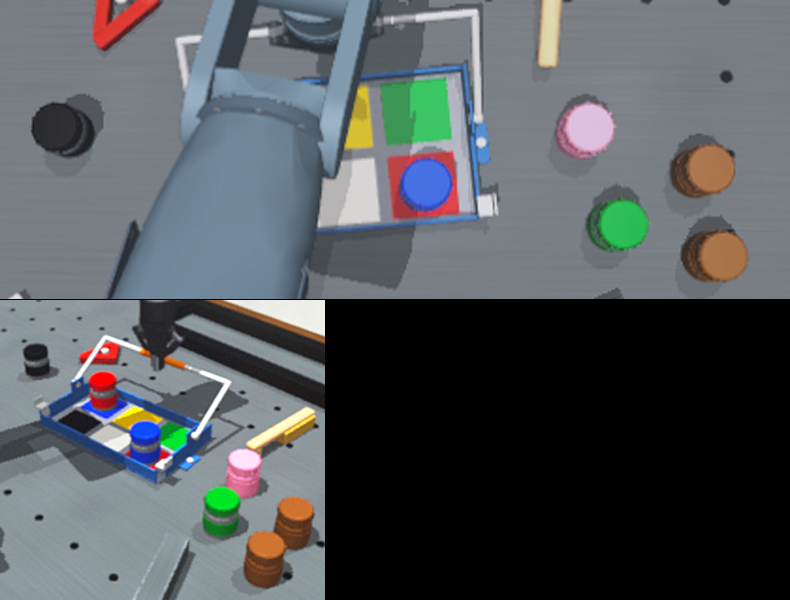

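Emit:
step_arm(motion=[-2, -0.2, 0, 0, 0, 0, 0, 0, 4, 0, 0, 0, 2.5, 0.3, 1, 0, 0, 0, 2.4, 0.3, 0, 0, 0, 0, 0, 0, -2, 0, 0, 0, 0.1, 0, -1.5, 0, 0, 0, 0.2, 0, -1.2, 0, 0, 0, 0.2, 0, -1.2, 0, 0, 0])

```text
time_s: 7.35
tcp_pos: [0.7004, -0.0007, 0.0991]
orientation: [0.01, -0.052, 0.999, -0.005]
contact_force: [0.4, 0.6, 0.1]
gripper_width: -0.0
```

Emit:
step_arm(motion=[0.2, 0, -1.2, 0, 0, 0, 0.2, 0, -1, 0, 0, 0, 0.2, 0, -0.6, 0, 0, 0, 0, 0, 0, 0, 0, 0])

```text
time_s: 7.85
tcp_pos: [0.7054, -0.0007, 0.0669]
orientation: [0.008, -0.052, 0.999, -0.004]
contact_force: [-0.2, 0.6, -0.8]
gripper_width: -0.0003
```

```bash
python3 g.py c 0.15 0 0.07; python3 d.py d3
```

```text
t 7.85 tcp [ 7.054e-01 -7.000e-04  6.690e-02] caddyfr [ 0.1634 -0.0028  0.0669] w -0.00034912573716563327 F [-0.15  0.57 -0.75] q [-0.17  0.62  1.37 -0.01  1.14 -1.84]
jaw dir deg 96.0 toolz [ 0.0169 -0.008  -0.9998]
target [0.6919 0.0007 0.07  ] delta cm [-1.36  0.14  0.31]
yaw turn 0.002  tilt fix [0.008  0.0169 0.    ]
```

View pics/d3.png

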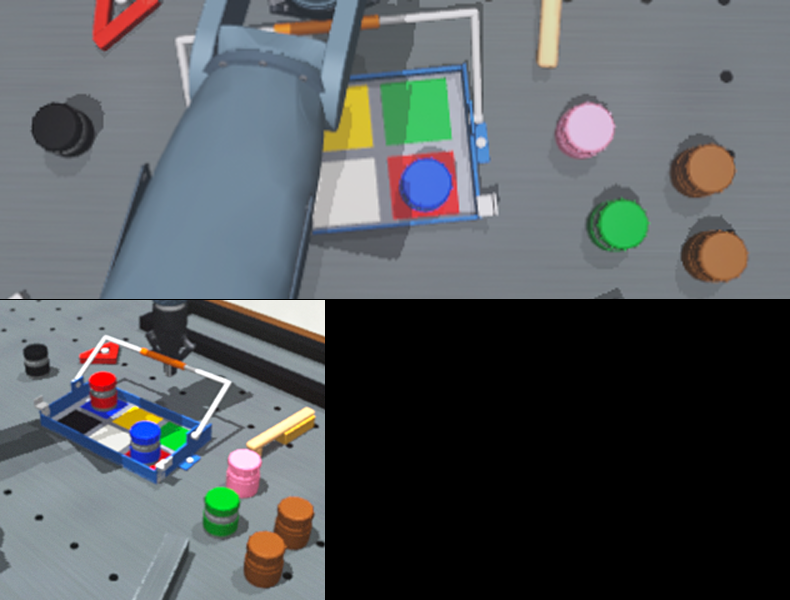

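Emit:
step_arm(motion=[0.2, 0, 4, 0, 0.01, 0, 0, 0, 4, 0, 0, 0, 0, 0, 1.5, 0, 0, 0])

```text
time_s: 8.32
tcp_pos: [0.7069, -0.0005, 0.1647]
orientation: [0.003, -0.052, 0.999, -0.004]
contact_force: [0.5, 0.1, 0.0]
gripper_width: 0.0003
```

```bash
cat > e.py <<'E'
from bench import vision
from h import *
from g import *
import sys
t=vision.snapshot("top"); s=vision.snapshot("side")
for c in (t,s):
    hh=cv2.cvtColor(c["img"],cv2.COLOR_RGB2HSV)
    for x in vision.landmark_of(c,"bail_grip")[:2]:
        # intersect ray with caddy plane y=0
        o,d=ray(c,x["uv"]); k=((O-o)@Y)/(d@Y); p=w2c(o+d*k)
        print(np.round(x["uv"]),round(x["confidence"],2))
        best=min(((np.linalg.norm(proj(c,c2w([.025-.132*np.cos(a),0,.05+.132*np.sin(a)]))-x["uv"]),a) for a in np.linspace(0,3.25,651)))
        print("  angle",round(best[1],3),"px err",round(best[0],1))
E
python3 g.py c 0.146 0 0.15; python3 e.py
```

```text
t 8.325 tcp [ 7.069e-01 -5.000e-04  1.647e-01] caddyfr [ 0.1648 -0.0028  0.1647] w 0.00028671562812144553 F [0.46 0.12 0.03] q [-0.17  0.52  1.3  -0.01  1.31 -1.84]
jaw dir deg 96.01 toolz [ 0.0061 -0.0079 -0.9999]
target [6.879e-01 3.000e-04 1.500e-01] delta cm [-1.9   0.08 -1.47]
yaw turn 0.001  tilt fix [0.0079 0.0061 0.    ]
[313. 160.] 0.61
  angle 2.875 px err 0.7
[349. 192.] 0.56
  angle 2.455 px err 2.4
```

Emit:
step_arm(motion=[-2.7, -0.2, 0, 0, 0.006, 0, 0, 0, 0, 0, 0, 0, 0, 0, -1.5, 0, 0, 0, 0.1, 0, -1.2, 0, 0, 0, 0.2, 0, -1.2, 0, 0, 0, 0.2, 0, -1.2, 0, 0, 0, 0.2, 0, -1.2, 0, 0, 0, 0.2, 0, -1.2, 0, 0, 0])

```text
time_s: 9.52
tcp_pos: [0.6848, -0.0018, 0.072]
orientation: [-0.008, -0.052, 0.999, -0.002]
contact_force: [0.2, -0.0, -0.0]
gripper_width: -0.0001
```

```bash
python3 g.py c 0.146 0 0.15; python3 e.py
```

```text
t 9.525 tcp [ 0.6848 -0.0018  0.072 ] caddyfr [ 0.1427 -0.0017  0.072 ] w -0.00013080562555152134 F [ 0.22 -0.01 -0.01] q [-0.17  0.59  1.4  -0.01  1.17 -1.84]
jaw dir deg 96.0 toolz [-0.015  -0.005  -0.9999]
target [6.879e-01 3.000e-04 1.500e-01] delta cm [0.31 0.21 7.8 ]
yaw turn 0.002  tilt fix [ 0.005 -0.015  0.   ]
[322. 221.] 0.21
  angle 1.405 px err 4.7
[354. 210.] 0.72
  angle 2.99 px err 0.6
```

```bash
python3 d.py d4
```

```text
(no output)
```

View pics/d4.png

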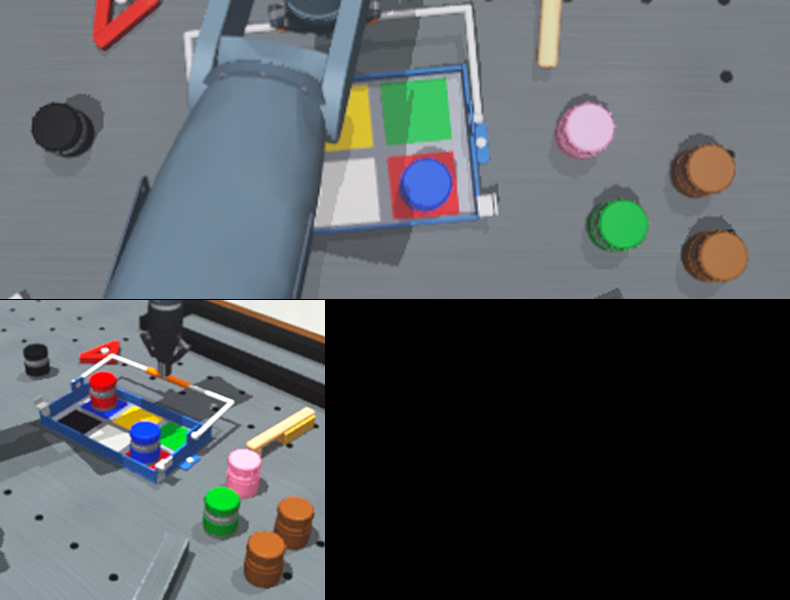

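Emit:
step_arm(motion=[0, 0, 4, 0, 0, 0, -1, 0, 4, 0, 0, 0, -3, 0, 3, 0, 0, 0, -3, 0, 1, 0, 0, 0], claw=8.0)

```text
time_s: 10.32
tcp_pos: [0.6149, -0.0022, 0.1988]
orientation: [-0.005, -0.052, 0.999, -0.003]
contact_force: [-0.0, -0.4, 0.6]
gripper_width: 0.0726
```

```bash
cat > f.py <<'E'
# cap finder: f.py colour zcap  ; reports all cap-like blobs
from bench import vision
from h import *
from c import *
from g import w2c
import sys
cols={"blue":[(105,125)],"red":[(0,5),(172,180)],"green":[(50,75)]}
t=vision.snapshot("top"); save(t,"last"); h=hsv(t)
def circ(P):
    A=np.c_[2*P,np.ones(len(P))]; x=np.linalg.lstsq(A,(P**2).sum(1),rcond=None)[0]; return x[:2],np.sqrt(x[2]+x[:2]@x[:2])
for a in sys.argv[1:]:
    col,z=a.split(":"); z=float(z)
    if col=="black": m=((h[...,2]<45)).astype(np.uint8)
    else:
        m=0
        for lo,hi in cols[col]: m=m|rng(h,lo,hi,110,60)
    for k in comps(m,150):
        if not k[130:330,120:560].any(): continue
        c,r,mn=cap(t,k,z)
        cs,_=cv2.findContours(k,cv2.RETR_EXTERNAL,cv2.CHAIN_APPROX_NONE)
        P=np.array([onz(t,p,z)[:2] for p in max(cs,key=cv2.contourArea)[:,0,:]])
        # outer side away from band: keep points on camera-far side of centre
        c2,r2=circ(P)
        ys,xs=np.nonzero(k)
        cc=(onz(t,(xs.mean(),ys.mean()),z))[:2]; v=cc-np.array(t["xyz"])[:2]; v/=np.linalg.norm(v)
        print(col,"px",round(xs.mean()),round(ys.mean()),len(xs),"encl",c.round(4),round(r,4),"lsq",c2.round(4),round(r2,4),"cen",cc.round(4),"caddy",w2c([*c2,0])[:2].round(4))
E
python3 f.py blue:.08 red:.08 green:.072 black:.072; python3 g.py
```

```text
blue px 381 210 415 encl [ 0.5614 -0.1108] 0.0972 lsq [ 0.5603 -0.1045] 0.0808 cen [ 0.5847 -0.15  ] caddy [ 0.0081 -0.0906]
blue px 285 195 162 encl [0.6169 0.0629] 0.0625 lsq [0.6258 0.0637] 0.0377 cen [0.6172 0.0628] caddy [0.091  0.0697]
blue px 290 211 196 encl [0.5779 0.0553] 0.0321 lsq [0.5792 0.0566] 0.0222 cen [0.5815 0.0504] caddy [0.0439 0.0675]
blue px 366 248 583 encl [ 0.5021 -0.1166] 0.0309 lsq [ 0.5018 -0.117 ] 0.0288 cen [ 0.5017 -0.1169] caddy [-0.0514 -0.0968]
blue px 356 269 155 encl [ 0.4552 -0.09  ] 0.0886 lsq [ 0.4458 -0.0905] 0.0523 cen [ 0.4564 -0.0956] caddy [-0.1044 -0.0646]
red px 203 150 958 encl [0.7215 0.265 ] 0.0628 lsq [0.7202 0.254 ] 0.0453 cen [0.7184 0.2515] caddy [0.205  0.2489]
red px 274 211 489 encl [0.577  0.0845] 0.033 lsq [0.5794 0.0848] 0.0277 cen [0.5806 0.0858] caddy [0.0471 0.0955]
red px 363 248 499 encl [ 0.5016 -0.1146] 0.0514 lsq [ 0.5014 -0.1139] 0.0419 cen [ 0.5004 -0.1098] caddy [-0.0515 -0.0938]
green px 361 209 1125 encl [ 0.5897 -0.1047] 0.0522 lsq [ 0.589  -0.1051] 0.0419 cen [ 0.5887 -0.1051] caddy [ 0.0365 -0.0943]
green px 469 269 625 encl [ 0.4563 -0.3424] 0.0351 lsq [ 0.458  -0.3429] 0.0308 cen [ 0.458  -0.3445] caddy [-0.1189 -0.3168]
t 10.375 tcp [ 0.6122 -0.0018  0.1993] caddyfr [0.0705 0.0059 0.1993] w 0.07886331619011111 F [2.28 0.35 0.92] q [-0.19  0.3   1.53 -0.01  1.32 -1.87]
jaw dir deg 96.02 toolz [-0.0123 -0.006  -0.9999]
```

View pics/last.png

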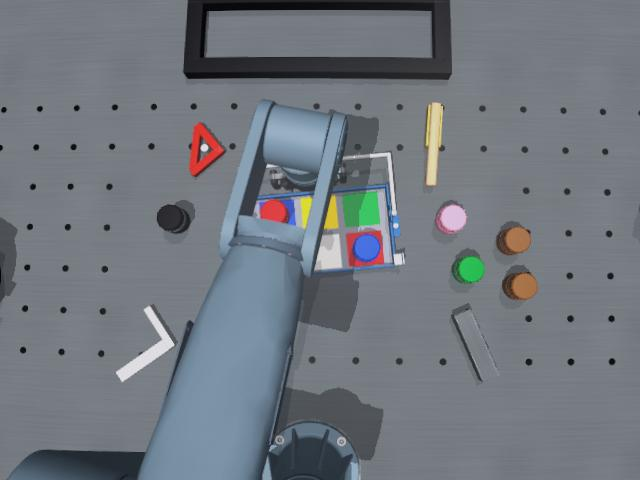

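Emit:
step_arm(motion=[-2.8, -2.9, 0, 0, -0.012, 0, -2.8, -2.9, 0, 0, 0, 0, -2.8, -2.9, 0, 0, 0, 0, -2.6, -2.8, 0, 0, 0, 0, 0, 0, 0, 0, 0, 0, 0, 0, 0, 0, 0, 0], claw=8.2)

```text
time_s: 11.12
tcp_pos: [0.501, -0.1198, 0.2055]
orientation: [0.006, -0.053, 0.999, -0.006]
contact_force: [0.5, 0.6, 0.4]
gripper_width: 0.0822
```

```bash
python3 g.py .5015 -.117 .042
```

```text
t 11.125 tcp [ 0.501  -0.1198  0.2055] caddyfr [-0.0526 -0.0996  0.2055] w 0.08217378753863264 F [0.51 0.6  0.37] q [-0.46  0.06  1.79 -0.    1.27 -2.14]
jaw dir deg 96.07 toolz [ 0.0117 -0.0105 -0.9999]
target [ 0.5015 -0.117   0.042 ] delta cm [  0.05   0.28 -16.35]
yaw turn 0.0  tilt fix [0.0105 0.0117 0.    ]
```

Emit:
step_arm(motion=[0, 0.3, -3, 0.01, 0.012, 0, 0, 0, -3, 0, 0, 0, 0, 0, -3, 0, 0, 0, 0, 0, -3, 0, 0, 0, 0, 0, -2, 0, 0, 0, 0, 0, -1.5, 0, 0, 0, 0, 0, -0.8, 0, 0, 0, 0, 0, 0, 0, 0, 0])

```text
time_s: 12.12
tcp_pos: [0.5081, -0.1119, 0.0402]
orientation: [0.004, -0.057, 0.998, -0.001]
contact_force: [-0.1, 0.4, 0.2]
gripper_width: 0.082
```

```bash
python3 g.py .5015 -.117 .042; python3 d.py d5
```

```text
t 12.125 tcp [ 0.5081 -0.1119  0.0402] caddyfr [-0.0446 -0.0925  0.0402] w 0.08196265491503459 F [-0.08  0.39  0.19] q [-0.45  0.32  1.88  0.    0.94 -2.13]
jaw dir deg 96.57 toolz [ 0.0075 -0.0023 -1.    ]
target [ 0.5015 -0.117   0.042 ] delta cm [-0.66 -0.51  0.18]
yaw turn -0.008  tilt fix [0.0023 0.0075 0.    ]
```

View pics/d5.png

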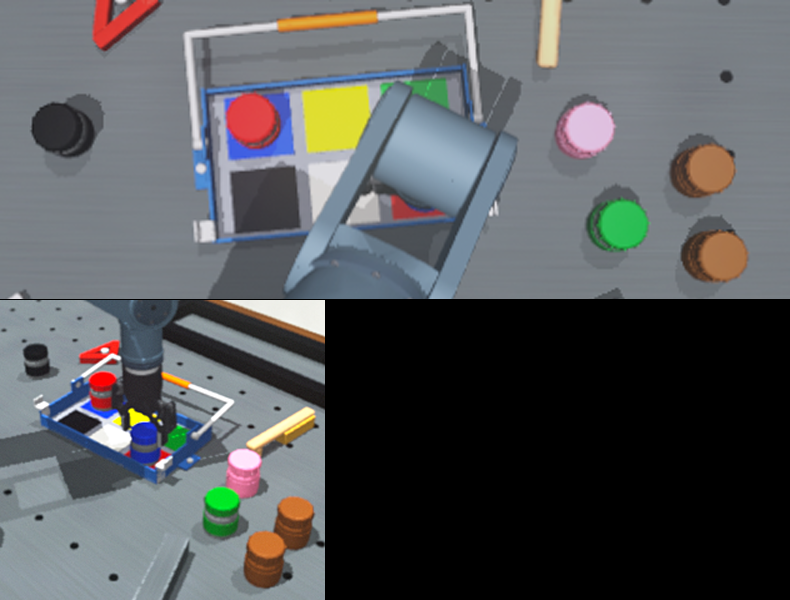

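Emit:
step_arm(motion=[-0.6, -0.5, 0.1, 0, 0, 0, 0, 0, 0, 0, 0, 0, 0, 0, 0, 0, 0, 0])

```text
time_s: 12.6
tcp_pos: [0.5034, -0.1185, 0.044]
orientation: [0.006, -0.057, 0.998, -0.003]
contact_force: [-0.3, 0.5, 1.0]
gripper_width: 0.082
```

```bash
python3 g.py .5015 -.117 .042
```

```text
t 12.6 tcp [ 0.5034 -0.1185  0.044 ] caddyfr [-0.0501 -0.0986  0.044 ] w 0.08196659608222434 F [-0.26  0.51  1.  ] q [-0.46  0.3   1.89  0.    0.94 -2.15]
jaw dir deg 96.53 toolz [ 0.012  -0.0046 -0.9999]
target [ 0.5015 -0.117   0.042 ] delta cm [-0.19  0.15 -0.2 ]
yaw turn -0.008  tilt fix [0.0046 0.012  0.    ]
```

Close and lift.

Emit:
step_arm(motion=[-0.2, 0.1, -0.1, 0, 0.01, 0, 0, 0, 0, 0, 0, 0, 0, 0, 0, 0, 0, 0, 0, 0, 0, 0, 0, 0], claw=5.0, squeeze=40)

```text
time_s: 13.1
tcp_pos: [0.5016, -0.1181, 0.0437]
orientation: [0.001, -0.057, 0.998, -0.003]
contact_force: [-0.2, -0.6, 1.6]
gripper_width: 0.0611
```

```bash
python3 g.py c -.046 .098 .15
```

```text
t 13.1 tcp [ 0.5016 -0.1181  0.0437] caddyfr [-0.0518 -0.098   0.0437] w 0.061112475032108864 F [-0.23 -0.59  1.58] q [-0.46  0.31  1.89 -0.01  0.95 -2.14]
jaw dir deg 96.52 toolz [ 0.002  -0.0057 -1.    ]
target [0.4866 0.0774 0.15  ] delta cm [-1.5  19.55 10.63]
yaw turn -0.008  tilt fix [0.0057 0.002  0.    ]
```

Emit:
step_arm(motion=[0, 0, 2, 0, 0, 0, 0, 0, 2.5, 0, 0, 0, 0, 0, 2.5, 0, 0, 0, -0.3, 4.5, 0, 0, 0, 0, -0.4, 4.8, 0, 0, 0, 0, -0.4, 4.8, 0, 0, 0, 0, -0.4, 4.8, 0, 0, 0, 0, 0, 0, 0, 0, 0, 0])

```text
time_s: 14.1
tcp_pos: [0.4788, 0.0794, 0.108]
orientation: [-0.006, -0.055, 0.998, 0.001]
contact_force: [0.6, -0.8, -4.7]
gripper_width: 0.0615
```

```bash
python3 g.py c -.046 .098 .047; python3 d.py d6
```

```text
t 14.1 tcp [0.4788 0.0794 0.108 ] caddyfr [-0.0535  0.1008  0.108 ] w 0.06147638650568824 F [ 0.62 -0.76 -4.67] q [-0.08  0.14  1.92  0.    1.09 -1.76]
jaw dir deg 96.36 toolz [-0.0116  0.002  -0.9999]
target [0.4866 0.0774 0.047 ] delta cm [ 0.78 -0.2  -6.1 ]
yaw turn -0.005  tilt fix [-0.002  -0.0116 -0.    ]
```

View pics/d6.png

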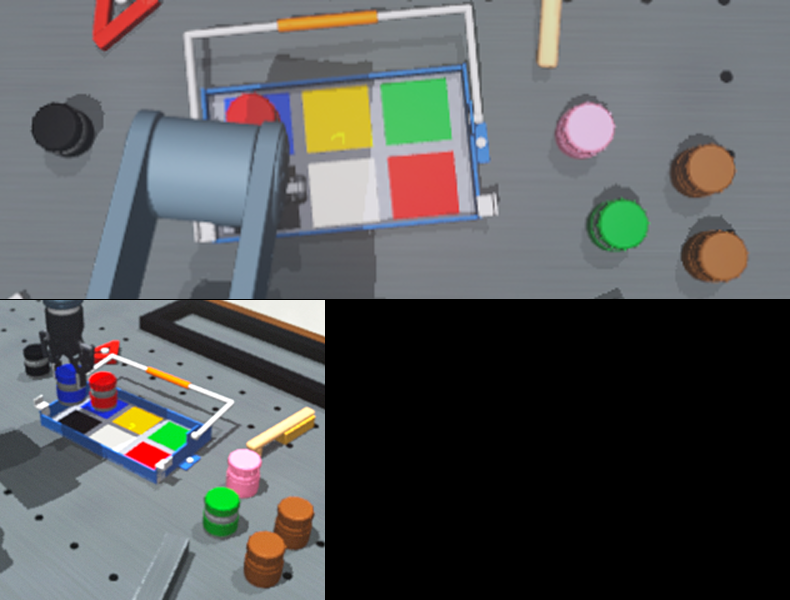

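Emit:
step_arm(motion=[0.5, -0.2, -2, 0, -0.01, 0, 0, 0, -2, 0, 0, 0, 0, 0, -1.3, 0, 0, 0, 0, 0, -0.7, 0, 0, 0, 0, 0, 0, 0, 0, 0])

```text
time_s: 14.82
tcp_pos: [0.4857, 0.0699, 0.046]
orientation: [-0.0, -0.051, 0.999, -0.0]
contact_force: [0.7, -0.3, -4.4]
gripper_width: 0.0609
```

```bash
python3 g.py c -.046 .098 .044
```

```text
t 14.825 tcp [0.4857 0.0699 0.046 ] caddyfr [-0.0476  0.0906  0.046 ] w 0.06085145834254855 F [ 0.68 -0.3  -4.4 ] q [-0.1   0.26  1.94 -0.    0.94 -1.77]
jaw dir deg 95.87 toolz [-6.e-04 -2.e-04 -1.e+00]
target [0.4866 0.0774 0.044 ] delta cm [ 0.08  0.75 -0.2 ]
yaw turn 0.004  tilt fix [ 0.0002 -0.0006  0.    ]
```

Emit:
step_arm(motion=[0, 0, -0.2, 0, 0, 0, 0, 0, 0, 0, 0, 0])

```text
time_s: 15.08
tcp_pos: [0.4866, 0.0696, 0.0448]
orientation: [0.001, -0.051, 0.999, -0.0]
contact_force: [-0.3, 0.0, -3.1]
gripper_width: 0.061
```

```bash
python3 g.py c -.046 .098 .044
```

```text
t 15.075 tcp [0.4866 0.0696 0.0448] caddyfr [-0.0468  0.0903  0.0448] w 0.061025470413961495 F [-0.33  0.04 -3.12] q [-0.1   0.26  1.94 -0.    0.94 -1.77]
jaw dir deg 95.85 toolz [ 1.2e-03 -3.0e-04 -1.0e+00]
target [0.4866 0.0774 0.044 ] delta cm [-0.01  0.77 -0.08]
yaw turn 0.004  tilt fix [0.0003 0.0012 0.    ]
```

Lower the last millimetre, release, lift and move toward the red jar.

Emit:
step_arm(motion=[0, 0, -0.1, 0, 0, 0, 0, 0, 0, 0, 0, 0])

```text
time_s: 15.32
tcp_pos: [0.4872, 0.0697, 0.0445]
orientation: [0.001, -0.051, 0.999, -0.0]
contact_force: [-0.3, -1.0, -3.0]
gripper_width: 0.0614
```

Emit:
step_arm(motion=[0, 0, 0, 0, 0, 0, 0, 0, 0, 0, 0, 0, 0, 0, 0, 0, 0, 0, 0, 0, 3, 0, 0, 0, 0, 0, 4, 0, 0, 0, 0, 0, 4, 0, 0, 0, 0, 0, 4, 0, 0, 0, 0, 0, 0, 0, 0, 0], claw=8.2)

```text
time_s: 16.32
tcp_pos: [0.4884, 0.0696, 0.2012]
orientation: [0.003, -0.051, 0.999, -0.001]
contact_force: [0.5, -0.0, 0.3]
gripper_width: 0.0821
```

Emit:
step_arm(motion=[0, -6, 0, 0, 0, 0, 0, -6, 0, 0, 0, 0, 0, -6, 0, 0, 0, 0, 0, 0, 0, 0, 0, 0])

```text
time_s: 16.82
tcp_pos: [0.4869, -0.1136, 0.1986]
orientation: [0.003, -0.053, 0.999, -0.0]
contact_force: [-0.3, 0.8, 1.0]
gripper_width: 0.0822
```

```bash
python3 f.py blue:.08 red:.08 green:.072 black:.072; python3 g.py; python3 d.py d7
```

```text
blue px 275 214 554 encl [0.5474 0.0245] 0.1397 lsq [0.5266 0.0279] 0.118 cen [0.5732 0.085 ] caddy [-0.0115  0.0446]
blue px 283 221 436 encl [0.5684 0.0789] 0.0509 lsq [0.5684 0.0785] 0.038 cen [0.5587 0.0666] caddy [0.0355 0.0904]
blue px 281 253 658 encl [0.4872 0.0696] 0.0332 lsq [0.4877 0.0688] 0.031 cen [0.4877 0.0692] caddy [-0.0458  0.0894]
red px 203 150 958 encl [0.7215 0.265 ] 0.0628 lsq [0.7202 0.254 ] 0.0453 cen [0.7184 0.2515] caddy [0.205  0.2489]
red px 274 213 593 encl [0.5754 0.0851] 0.0335 lsq [0.5753 0.086 ] 0.0299 cen [0.5757 0.0862] caddy [0.0432 0.0971]
green px 469 269 627 encl [ 0.4563 -0.3424] 0.0351 lsq [ 0.4581 -0.3428] 0.0308 cen [ 0.458  -0.3444] caddy [-0.1189 -0.3168]
t 16.875 tcp [ 0.4867 -0.1115  0.1984] caddyfr [-0.066  -0.0898  0.1984] w 0.08198345265778766 F [-0.13 -0.21 -0.27] q [-0.47  0.04  1.83  0.    1.27 -2.15]
jaw dir deg 96.22 toolz [ 0.0052  0.0015 -1.    ]
```

View pics/d7.png

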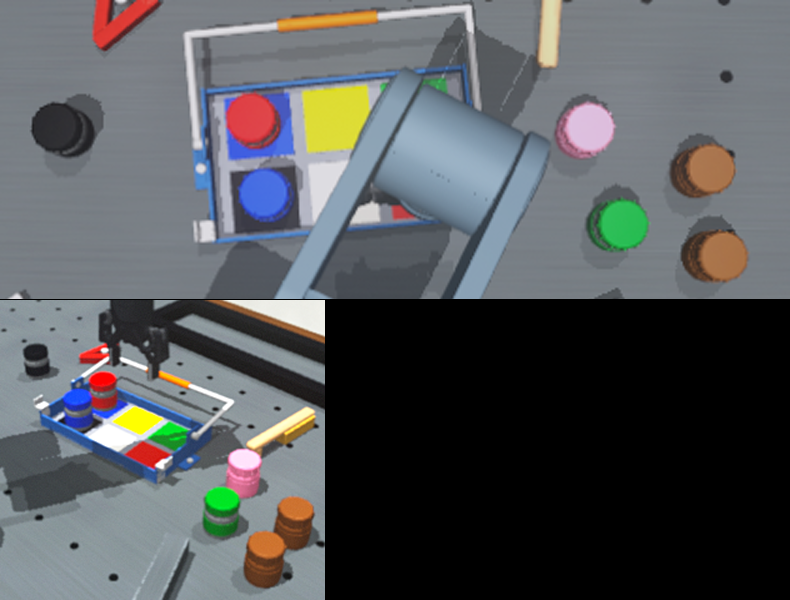

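Emit:
step_arm(motion=[2.2, 4.9, 0, 0, 0, 0, 2.2, 4.9, 0, 0, 0, 0, 2.2, 4.9, 0, 0, 0, 0, 2.2, 4.9, 0, 0, 0, 0, 0, 0, 0, 0, 0, 0, 0, 0, -4, 0, 0, 0, 0, 0, -4, 0, 0, 0, 0, 0, 0, 0, 0, 0])

```text
time_s: 17.98
tcp_pos: [0.5717, 0.1067, 0.1152]
orientation: [0.002, -0.065, 0.998, 0.001]
contact_force: [-1.2, -0.7, -0.4]
gripper_width: 0.082
```

```bash
python3 g.py .5755 .0858 .044
```

```text
t 17.975 tcp [0.5717 0.1067 0.1152] caddyfr [0.0418 0.1181 0.1152] w 0.08202290010095466 F [-1.23 -0.69 -0.4 ] q [-0.02  0.32  1.69  0.    1.13 -1.72]
jaw dir deg 97.41 toolz [ 0.0032  0.003  -1.    ]
target [0.5755 0.0858 0.044 ] delta cm [ 0.38 -2.09 -7.12]
yaw turn -0.023  tilt fix [-0.003   0.0032  0.    ]
```

Emit:
step_arm(motion=[0.4, -1.9, 0, 0, 0, -0.023, 0, 0, 0, 0, 0, 0, 0, 0, 0, 0, 0, 0])

```text
time_s: 18.35
tcp_pos: [0.578, 0.0864, 0.1196]
orientation: [0.004, -0.053, 0.999, 0.001]
contact_force: [0.6, -0.5, -0.0]
gripper_width: 0.0819
```

```bash
python3 g.py .5755 .0858 .044
```

```text
t 18.35 tcp [0.578  0.0864 0.1196] caddyfr [0.0459 0.0972 0.1196] w 0.08191867833538691 F [ 0.62 -0.47 -0.04] q [-0.06  0.32  1.68  0.    1.13 -1.73]
jaw dir deg 96.02 toolz [ 0.0089  0.0024 -1.    ]
target [0.5755 0.0858 0.044 ] delta cm [-0.25 -0.06 -7.56]
yaw turn 0.001  tilt fix [-0.0024  0.0089  0.    ]
```

Emit:
step_arm(motion=[-0.3, 0, -2, 0, 0.008, 0, 0, 0, -2, 0, 0, 0, 0, 0, -1.6, 0, 0, 0, 0, 0, -1, 0, 0, 0, 0, 0, -0.4, 0, 0, 0, 0, 0, 0, 0, 0, 0])

```text
time_s: 19.1
tcp_pos: [0.5745, 0.0865, 0.0457]
orientation: [0.0, -0.052, 0.999, 0.001]
contact_force: [0.4, 0.2, -0.5]
gripper_width: 0.0819
```

```bash
python3 g.py .5755 .0858 .044
```

```text
t 19.1 tcp [0.5745 0.0865 0.0457] caddyfr [0.0424 0.0977 0.0457] w 0.08194419009804177 F [ 0.35  0.19 -0.5 ] q [-0.06  0.42  1.71  0.    1.   -1.73]
jaw dir deg 96.02 toolz [ 7.0e-04  2.5e-03 -1.0e+00]
target [0.5755 0.0858 0.044 ] delta cm [ 0.1  -0.07 -0.17]
yaw turn 0.001  tilt fix [-0.0025  0.0007  0.    ]
```

Emit:
step_arm(motion=[0, 0, -0.1, 0, 0, 0, 0, 0, 0, 0, 0, 0, 0, 0, 0, 0, 0, 0, 0, 0, 0, 0, 0, 0, 0, 0, 2, 0, 0, 0, 0, 0, 3, 0, 0, 0, 0, 0, 3.5, 0, 0, 0, 0, 0, 1.5, 0, 0, 0], claw=5.0)

```text
time_s: 20.1
tcp_pos: [0.5728, 0.0865, 0.1493]
orientation: [-0.001, -0.053, 0.999, 0.001]
contact_force: [-0.0, -0.4, -3.7]
gripper_width: 0.0611
```

```bash
python3 g.py c -.046 -.098 .044
```

```text
t 20.1 tcp [0.5728 0.0865 0.1493] caddyfr [0.0408 0.0979 0.1493] w 0.0610513920138467 F [-0.03 -0.41 -3.71] q [-0.06  0.28  1.67  0.    1.2  -1.73]
jaw dir deg 96.02 toolz [-0.0019  0.0024 -1.    ]
target [ 0.5074 -0.1175  0.044 ] delta cm [ -6.55 -20.4  -10.53]
yaw turn 0.001  tilt fix [-0.0024 -0.0019 -0.    ]
```

Emit:
step_arm(motion=[-1.5, -4.7, 0, 0, 0, 0, -1.5, -4.7, 0, 0, 0, 0, -1.5, -4.7, 0, 0, 0, 0, -1.5, -4.7, 0, 0, 0, 0, 0, 0, 0, 0, 0, 0, 0, 0, 0, 0, 0, 0])

```text
time_s: 20.85
tcp_pos: [0.5108, -0.1055, 0.1524]
orientation: [0.001, -0.053, 0.999, 0.001]
contact_force: [1.1, 0.6, -3.2]
gripper_width: 0.061
```

```bash
python3 g.py c -.046 -.098 .044
```

```text
t 20.85 tcp [ 0.5108 -0.1055  0.1524] caddyfr [-0.0413 -0.0864  0.1524] w 0.06103804632988615 F [ 1.09  0.58 -3.18] q [-0.43  0.15  1.81  0.    1.18 -2.11]
jaw dir deg 96.12 toolz [ 0.0022  0.0021 -1.    ]
target [ 0.5074 -0.1175  0.044 ] delta cm [ -0.34  -1.2  -10.84]
yaw turn -0.001  tilt fix [-0.0021  0.0022  0.    ]
```

Emit:
step_arm(motion=[-0.4, -1.2, -2, 0, 0, 0, 0, 0, -2.5, 0, 0, 0, 0, 0, -2.5, 0, 0, 0, 0, 0, -1.2, 0, 0, 0, 0, 0, 0, 0, 0, 0, 0, 0, 0, 0, 0, 0])

```text
time_s: 21.6
tcp_pos: [0.5093, -0.112, 0.0698]
orientation: [0.002, -0.058, 0.998, 0.001]
contact_force: [-0.5, -0.1, -4.0]
gripper_width: 0.061
```

```bash
python3 g.py c -.046 -.098 .0455
```

```text
t 21.6 tcp [ 0.5093 -0.112   0.0698] caddyfr [-0.0435 -0.0927  0.0698] w 0.061041981850557356 F [-0.55 -0.08 -4.03] q [-0.45  0.27  1.86  0.    1.   -2.14]
jaw dir deg 96.6 toolz [ 0.0046  0.0024 -1.    ]
target [ 0.5074 -0.1175  0.0455] delta cm [-0.19 -0.55 -2.43]
yaw turn -0.009  tilt fix [-0.0024  0.0046  0.    ]
```

Emit:
step_arm(motion=[-0.2, -0.6, -1, 0, 0, -0.01, 0, 0, -0.9, 0, 0, 0, 0, 0, -0.4, 0, 0, 0, 0, 0, 0, 0, 0, 0])

```text
time_s: 22.1
tcp_pos: [0.5083, -0.1191, 0.0469]
orientation: [0.004, -0.052, 0.999, 0.0]
contact_force: [0.3, 0.0, -4.7]
gripper_width: 0.061
```

```bash
python3 g.py c -.046 -.098 .0455
```

```text
t 22.1 tcp [ 0.5083 -0.1191  0.0469] caddyfr [-0.0453 -0.0997  0.0469] w 0.060995277196719745 F [ 0.29  0.01 -4.72] q [-0.46  0.31  1.87  0.01  0.95 -2.14]
jaw dir deg 95.97 toolz [ 7.3e-03  9.0e-04 -1.0e+00]
target [ 0.5074 -0.1175  0.0455] delta cm [-0.09  0.16 -0.14]
yaw turn 0.002  tilt fix [-0.0009  0.0073  0.    ]
```

Emit:
step_arm(motion=[0, 0.1, -0.2, 0, 0.005, 0, 0, 0, 0, 0, 0, 0])

```text
time_s: 22.35
tcp_pos: [0.509, -0.1186, 0.0457]
orientation: [0.002, -0.052, 0.999, -0.0]
contact_force: [0.2, -0.2, -4.1]
gripper_width: 0.0608
```

```bash
python3 g.py c -.046 -.098 .0455
```

```text
t 22.35 tcp [ 0.509  -0.1186  0.0457] caddyfr [-0.0444 -0.0992  0.0457] w 0.06076344956658069 F [ 0.2  -0.2  -4.14] q [-0.46  0.32  1.87  0.    0.96 -2.13]
jaw dir deg 95.97 toolz [ 0.0035  0.     -1.    ]
target [ 0.5074 -0.1175  0.0455] delta cm [-0.17  0.1  -0.02]
yaw turn 0.002  tilt fix [-0.      0.0035  0.    ]
```

Emit:
step_arm(motion=[-0.1, 0, -0.1, 0, 0, 0, 0, 0, 0, 0, 0, 0])

```text
time_s: 22.6
tcp_pos: [0.5091, -0.1186, 0.0455]
orientation: [0.003, -0.052, 0.999, -0.0]
contact_force: [-0.5, -0.1, -3.2]
gripper_width: 0.061
```

Emit:
step_arm(motion=[0, 0, 0, 0, 0, 0, 0, 0, 0, 0, 0, 0, 0, 0, 0, 0, 0, 0, 0, 0, 3, 0, 0, 0, 0, 0, 4, 0, 0, 0, 0, 0, 4, 0, 0, 0, -0.5, 4, 1, 0, 0, 0, -0.5, 4, 0, 0, 0, 0], claw=8.2)

```text
time_s: 23.6
tcp_pos: [0.4994, -0.0396, 0.1701]
orientation: [0.004, -0.05, 0.999, -0.001]
contact_force: [0.5, -0.4, -0.9]
gripper_width: 0.0821
```

Emit:
step_arm(motion=[-0.5, 4.3, 0, 0, 0, 0, -0.5, 4.3, 0, 0, 0, 0, 0, 0, 0, 0, 0, 0, 0, 0, 0, 0, 0, 0])

```text
time_s: 24.1
tcp_pos: [0.4891, 0.0505, 0.1714]
orientation: [0.005, -0.051, 0.999, -0.001]
contact_force: [0.0, -0.5, 0.5]
gripper_width: 0.0817
```

```bash
python3 g.py .4872 .0696 .044; python3 d.py d8
```

```text
t 24.1 tcp [0.4891 0.0505 0.1714] caddyfr [-0.0464  0.071   0.1714] w 0.0817137417640227 F [ 0.01 -0.47  0.54] q [-0.14  0.05  1.88 -0.    1.2  -1.81]
jaw dir deg 95.85 toolz [ 0.011  -0.0019 -0.9999]
target [0.4872 0.0696 0.044 ] delta cm [ -0.19   1.91 -12.74]
yaw turn 0.004  tilt fix [0.0019 0.011  0.    ]
```

View pics/d8.png

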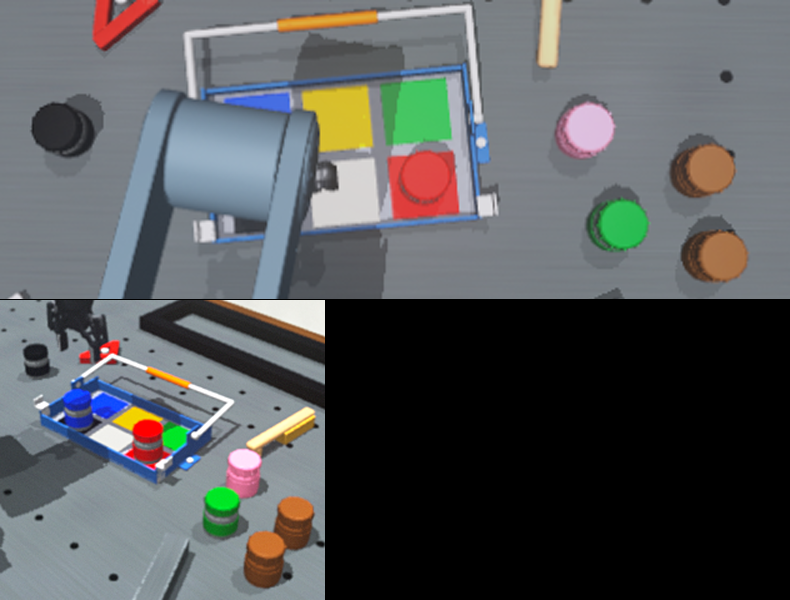

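Emit:
step_arm(motion=[-0.2, 1.8, 0, 0, 0.01, 0, 0, 0, 0, 0, 0, 0, 0, 0, -2.5, 0, 0, 0, 0, 0, -2.5, 0, 0, 0, 0, 0, 0, 0, 0, 0])

```text
time_s: 24.82
tcp_pos: [0.4888, 0.0624, 0.1206]
orientation: [0.001, -0.047, 0.999, -0.002]
contact_force: [0.3, -0.3, 0.5]
gripper_width: 0.0822
```

```bash
python3 g.py .4872 .0696 .044
```

```text
t 24.825 tcp [0.4888 0.0624 0.1206] caddyfr [-0.0453  0.0829  0.1206] w 0.08215060710287617 F [ 0.32 -0.28  0.48] q [-0.11  0.13  1.91 -0.    1.1  -1.78]
jaw dir deg 95.42 toolz [ 0.0024 -0.0036 -1.    ]
target [0.4872 0.0696 0.044 ] delta cm [-0.16  0.72 -7.66]
yaw turn 0.012  tilt fix [0.0036 0.0024 0.    ]
```

Emit:
step_arm(motion=[-0.2, 0.7, 0, 0, 0, 0.01, 0, 0, 0, 0, 0, 0, 0, 0, -2.5, 0, 0, 0, 0, 0, -2.2, 0, 0, 0, 0, 0, -1.6, 0, 0, 0, 0, 0, -0.7, 0, 0, 0, 0, 0, 0, 0, 0, 0])

```text
time_s: 25.7
tcp_pos: [0.4918, 0.0686, 0.0549]
orientation: [0.007, -0.053, 0.999, -0.003]
contact_force: [0.2, 0.4, 0.4]
gripper_width: 0.0821
```

```bash
python3 g.py .4872 .0696 .044
```

```text
t 25.7 tcp [0.4918 0.0686 0.0549] caddyfr [-0.0417  0.0887  0.0549] w 0.0820518861089365 F [0.19 0.38 0.37] q [-0.1   0.24  1.94 -0.    0.95 -1.77]
jaw dir deg 96.03 toolz [ 0.0138 -0.0051 -0.9999]
target [0.4872 0.0696 0.044 ] delta cm [-0.46  0.1  -1.09]
yaw turn 0.001  tilt fix [0.0051 0.0138 0.    ]
```

Emit:
step_arm(motion=[-0.4, 0.1, -0.8, 0, 0.013, 0, 0, 0, -0.1, 0, 0, 0, 0, 0, 0, 0, 0, 0])

```text
time_s: 26.08
tcp_pos: [0.4887, 0.0696, 0.0466]
orientation: [0.001, -0.053, 0.999, -0.003]
contact_force: [0.6, -0.3, 0.9]
gripper_width: 0.0825
```

```bash
python3 g.py .4872 .0696 .044
```

```text
t 26.075 tcp [0.4887 0.0696 0.0466] caddyfr [-0.0447  0.0901  0.0466] w 0.08246006543859322 F [ 0.65 -0.29  0.94] q [-0.1   0.26  1.94 -0.01  0.94 -1.77]
jaw dir deg 96.05 toolz [ 0.0023 -0.0054 -1.    ]
target [0.4872 0.0696 0.044 ] delta cm [-0.15 -0.   -0.26]
yaw turn 0.001  tilt fix [0.0054 0.0023 0.    ]
```

Grip, lift.

Emit:
step_arm(motion=[-0.1, 0, -0.1, 0, 0, 0, 0, 0, 0, 0, 0, 0, 0, 0, 0, 0, 0, 0, 0, 0, 0, 0, 0, 0], claw=5.0)

```text
time_s: 26.58
tcp_pos: [0.4879, 0.0697, 0.046]
orientation: [0.001, -0.053, 0.999, -0.003]
contact_force: [0.3, 1.3, -0.8]
gripper_width: 0.0607
```

Emit:
step_arm(motion=[0, 0, 2, 0, 0, 0, 0, 0, 3, 0, 0, 0, 0, 0, 2, 0, 0, 0, 2.8, 0.6, 0, 0, 0, 0, 2.8, 0.5, 0, 0, 0, 0, 2.8, 0.5, 0, 0, 0, 0, 0, 0, 0, 0, 0, 0, 0, 0, 0, 0, 0, 0])

```text
time_s: 27.58
tcp_pos: [0.5671, 0.0861, 0.1117]
orientation: [-0.006, -0.053, 0.999, -0.002]
contact_force: [-0.6, -0.2, -4.7]
gripper_width: 0.0607
```

```bash
python3 g.py c .046 .098 .0475
```

```text
t 27.575 tcp [0.5671 0.0861 0.1117] caddyfr [0.035  0.0981 0.1117] w 0.06065679009747966 F [-0.61 -0.16 -4.71] q [-0.05  0.32  1.7  -0.01  1.14 -1.73]
jaw dir deg 96.03 toolz [-0.0112 -0.005  -0.9999]
target [0.578  0.0871 0.0475] delta cm [ 1.09  0.1  -6.42]
yaw turn 0.001  tilt fix [ 0.005  -0.0112  0.    ]
```

Emit:
step_arm(motion=[1, 0.1, 0, 0, -0.01, 0, 0, 0, 0, 0, 0, 0, 0, 0, -2.2, 0, 0, 0, 0, 0, -2.2, 0, 0, 0, 0, 0, -1.2, 0, 0, 0, 0, 0, 0, 0, 0, 0])

```text
time_s: 28.32
tcp_pos: [0.576, 0.0868, 0.0547]
orientation: [-0.001, -0.052, 0.999, -0.003]
contact_force: [0.3, 0.6, -4.6]
gripper_width: 0.0608
```

```bash
python3 g.py c .046 .098 .0465
```

```text
t 28.325 tcp [0.576  0.0868 0.0547] caddyfr [0.0439 0.0979 0.0547] w 0.06082483411987769 F [ 0.26  0.56 -4.55] q [-0.05  0.41  1.7  -0.01  1.02 -1.72]
jaw dir deg 96.01 toolz [-0.0011 -0.0051 -1.    ]
target [0.578  0.0871 0.0465] delta cm [ 0.21  0.03 -0.82]
yaw turn 0.001  tilt fix [ 0.0051 -0.0011  0.    ]
```

Emit:
step_arm(motion=[0.2, 0, -0.6, 0, 0, 0, 0, 0, -0.2, 0, 0, 0, 0, 0, -0.1, 0, 0, 0, 0, 0, 0, 0, 0, 0])

```text
time_s: 28.82
tcp_pos: [0.5798, 0.0868, 0.0474]
orientation: [0.001, -0.052, 0.999, -0.003]
contact_force: [-0.2, -0.3, -3.8]
gripper_width: 0.061
```

```bash
python3 g.py c .046 .098 .046
```

```text
t 28.825 tcp [0.5798 0.0868 0.0474] caddyfr [0.0477 0.0975 0.0474] w 0.06096637300524486 F [-0.22 -0.26 -3.84] q [-0.05  0.43  1.7  -0.01  1.01 -1.72]
jaw dir deg 96.02 toolz [ 0.0026 -0.0053 -1.    ]
target [0.578  0.0871 0.046 ] delta cm [-0.17  0.03 -0.14]
yaw turn 0.001  tilt fix [0.0053 0.0026 0.    ]
```

Set down and release; then back off so the cameras see everything.

Emit:
step_arm(motion=[-0.1, 0, -0.2, 0, 0, 0, 0, 0, 0, 0, 0, 0])

```text
time_s: 29.08
tcp_pos: [0.5795, 0.0868, 0.0462]
orientation: [0.002, -0.052, 0.999, -0.003]
contact_force: [0.1, 0.8, -3.8]
gripper_width: 0.0609
```

Emit:
step_arm(motion=[0, 0, 0, 0, 0, 0, 0, 0, 0, 0, 0, 0, 0, 0, 0, 0, 0, 0, 0, 0, 3, 0, 0, 0, 0, 0, 4, 0, 0, 0, 0, 0, 4, 0, 0, 0, 0, 5, 2, 0, 0, 0, 0, 5, 0, 0, 0, 0], claw=8.2)

```text
time_s: 30.08
tcp_pos: [0.5813, 0.1856, 0.1826]
orientation: [0.004, -0.049, 0.999, -0.003]
contact_force: [0.6, -0.9, -0.5]
gripper_width: 0.082
```

Emit:
step_arm(motion=[-2.5, 5, 0, 0, 0, 0, -2.5, 5, 0, 0, 0, 0, -2.5, 3, 0, 0, 0, 0, -2, 0, 0, 0, 0, 0, 0, 0, 0, 0, 0, 0])

```text
time_s: 30.7
tcp_pos: [0.4835, 0.3234, 0.1846]
orientation: [0.006, -0.051, 0.999, -0.002]
contact_force: [-0.2, -0.8, -0.7]
gripper_width: 0.0819
```

```bash
python3 f.py blue:.08 red:.08 green:.072 black:.072; python3 g.py; python3 d.py d9
```

```text
blue px 294 215 2067 encl [ 0.5497 -0.015 ] 0.1748 lsq [ 0.505  -0.0239] 0.1549 cen [0.5713 0.0427] caddy [-0.0384 -0.0046]
blue px 322 272 255 encl [ 0.45   -0.0256] 0.1513 lsq [ 0.4969 -0.0206] 0.1002 cen [ 0.4486 -0.0223] caddy [-0.0461 -0.0005]
red px 203 150 959 encl [0.7215 0.265 ] 0.0628 lsq [0.7202 0.254 ] 0.0453 cen [0.7184 0.2515] caddy [0.205  0.2489]
red px 365 248 1166 encl [ 0.5005 -0.1136] 0.0513 lsq [ 0.5015 -0.114 ] 0.0418 cen [ 0.5017 -0.1141] caddy [-0.0514 -0.0939]
green px 361 209 1116 encl [ 0.5887 -0.1056] 0.0507 lsq [ 0.5889 -0.1053] 0.0416 cen [ 0.5888 -0.1052] caddy [ 0.0364 -0.0945]
green px 470 269 616 encl [ 0.4563 -0.3424] 0.0351 lsq [ 0.4579 -0.3431] 0.0307 cen [ 0.458  -0.3449] caddy [-0.1191 -0.3171]
black px 175 221 357 encl [0.5621 0.3154] 0.0378 lsq [0.5617 0.3148] 0.0293 cen [0.558  0.3114] caddy [0.0539 0.3261]
black px 139 245 295 encl [0.5058 0.4101] 0.0428 lsq [0.5052 0.4073] 0.0308 cen [0.5022 0.3915] caddy [0.0075 0.4241]
t 30.75 tcp [0.4845 0.3233 0.1849] caddyfr [-0.022   0.3427  0.1849] w 0.0819660265958685 F [ 0.78 -0.68  0.17] q [ 0.39  0.23  1.64 -0.01  1.25 -1.28]
jaw dir deg 95.84 toolz [ 0.014  -0.0027 -0.9999]
```

View pics/d9.png

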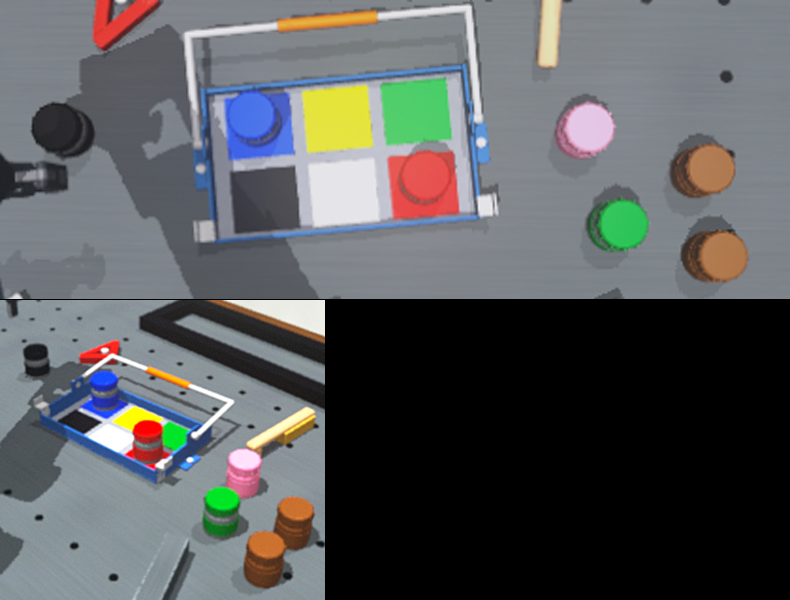

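```bash
cat > ov.py <<'E'
from bench import vision
from h import *
from g import *
import sys
# ov.py name u0 v0 u1 v1 scale  x,y,z,r ...
n=sys.argv[1]; u0,v0,u1,v1,k=map(int,sys.argv[2:7])
t=vision.snapshot("top"); im=cv2.resize(t["img"][v0:v1,u0:u1],None,fx=k,fy=k,interpolation=cv2.INTER_CUBIC)[:,:,::-1].copy()
for a in sys.argv[7:]:
    cf=a[0]=='c'; x,y,z,r=map(float,a.lstrip('c').split(","))
    c=c2w([x,y,z]) if cf else np.array([x,y,z])
    P=np.array([(proj(t,c+[r*np.cos(f),r*np.sin(f),0])-[u0,v0]+.5)*k for f in np.linspace(0,6.28,80)])
    cv2.polylines(im,[P.round().astype(int)],True,(255,0,255),1)
    print(a,proj(t,c).round(1))
cv2.imwrite(f"pics/{n}.png",im)
E
python3 ov.py o1 150 160 410 300 3 c-.046,-.098,.08,.031 c.046,.098,.08,.031 .565,.330,.072,.031 c.046,0,.008,.039
```

```text
c-.046,-.098,.08,.031 [366.3 245.3]
c.046,.098,.08,.031 [273.6 212.3]
.565,.330,.072,.031 [166.7 217.6]
c.046,0,.008,.039 [319.  212.8]
```

View pics/o1.png

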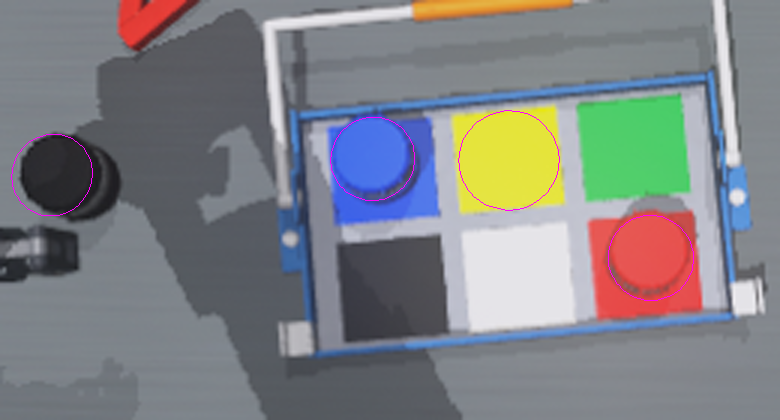

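Emit:
step_arm(motion=[2.6, 0, 0, 0, 0.01, 0, 2.6, 0, 0, 0, 0, 0, 2.4, 0, 0, 0, 0, 0, 0, 0, 0, 0, 0, 0, 0, 0, -3, 0, 0, 0, 0, 0, -2.5, 0, 0, 0, 0, 0, 0, 0, 0, 0])

```text
time_s: 31.78
tcp_pos: [0.5668, 0.3179, 0.1282]
orientation: [0.002, -0.046, 0.999, -0.002]
contact_force: [0.3, -0.9, -0.8]
gripper_width: 0.0819
```

```bash
python3 g.py .567 .324 .038
```

```text
t 31.775 tcp [0.5668 0.3179 0.1282] caddyfr [0.0593 0.3287 0.1282] w 0.08186731540835988 F [ 0.26 -0.88 -0.76] q [ 0.33  0.44  1.49 -0.    1.21 -1.33]
jaw dir deg 95.26 toolz [ 0.0037 -0.0028 -1.    ]
target [0.567 0.324 0.038] delta cm [ 0.02  0.61 -9.02]
yaw turn 0.014  tilt fix [0.0028 0.0037 0.    ]
```

Emit:
step_arm(motion=[0, 0.6, 0, 0, 0, 0.014, 0, 0, 0, 0, 0, 0, 0, 0, -2.5, 0, 0, 0, 0, 0, -2.5, 0, 0, 0, 0, 0, -2, 0, 0, 0, 0, 0, -0.8, 0, 0, 0, 0, 0, 0, 0, 0, 0])

```text
time_s: 32.65
tcp_pos: [0.5706, 0.3266, 0.0562]
orientation: [0.008, -0.054, 0.999, 0.0]
contact_force: [-0.0, 0.9, 0.8]
gripper_width: 0.082
```

```bash
python3 g.py .567 .324 .038
```

```text
t 32.65 tcp [0.5706 0.3266 0.0562] caddyfr [0.0641 0.3369 0.0562] w 0.08199718151173985 F [-0.03  0.87  0.75] q [ 0.34  0.54  1.51 -0.    1.08 -1.34]
jaw dir deg 96.19 toolz [ 0.0151  0.0014 -0.9999]
target [0.567 0.324 0.038] delta cm [-0.36 -0.26 -1.82]
yaw turn -0.002  tilt fix [-0.0014  0.0151  0.    ]
```

Emit:
step_arm(motion=[-0.3, -0.2, -0.8, 0, 0.014, 0, 0, 0, -0.7, 0, 0, 0, 0, 0, -0.1, 0, 0, 0, 0, 0, 0, 0, 0, 0])

```text
time_s: 33.15
tcp_pos: [0.5688, 0.3249, 0.0411]
orientation: [0.002, -0.054, 0.999, 0.001]
contact_force: [0.1, 0.1, -0.3]
gripper_width: 0.0818
```

```bash
python3 g.py .567 .324 .038; python3 - <<'E'
from bench import vision
from h import *
s=vision.snapshot("side"); print(proj(s,[.567,.324,.036])); cv2.imwrite("pics/s5.png",cv2.resize(s["img"][130:280,180:340],None,fx=4,fy=4)[:,:,::-1])
E
```

```text
t 33.15 tcp [0.5688 0.3249 0.0411] caddyfr [0.062  0.3354 0.0411] w 0.08179382698991787 F [ 0.09  0.11 -0.26] q [ 0.34  0.56  1.51  0.    1.06 -1.34]
jaw dir deg 96.18 toolz [ 0.003   0.0024 -1.    ]
target [0.567 0.324 0.038] delta cm [-0.18 -0.09 -0.31]
yaw turn -0.002  tilt fix [-0.0024  0.003   0.    ]
[249.14716805 198.40765842]
```

View pics/s5.png

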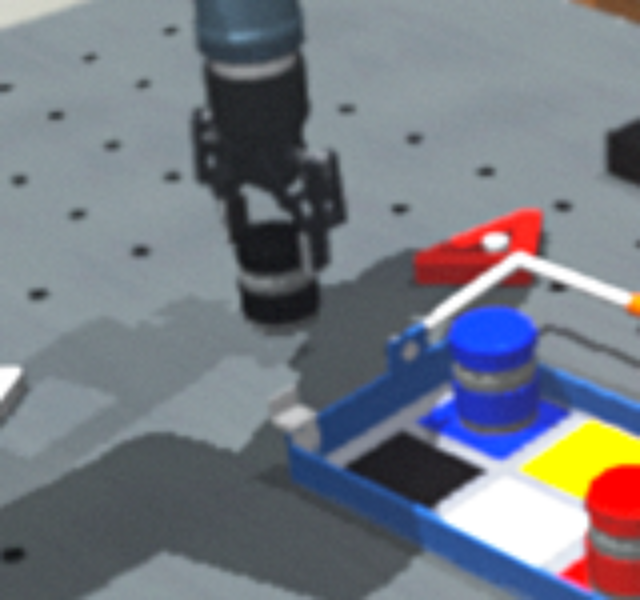

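The black jar stands between the fingers (about px 250,198 in the side view). Lower a little, then grip.

Emit:
step_arm(motion=[-0.2, -0.1, -0.3, 0, 0, 0, 0, 0, 0, 0, 0, 0])

```text
time_s: 33.45
tcp_pos: [0.5668, 0.3239, 0.0383]
orientation: [0.002, -0.054, 0.999, 0.001]
contact_force: [1.1, 1.1, 0.9]
gripper_width: 0.0822
```

Emit:
step_arm(motion=[0, 0, 0, 0, 0, 0, 0, 0, 0, 0, 0, 0, 0, 0, 0, 0, 0, 0, 0, 0, 2, 0, 0, 0, 0, 0, 3, 0, 0, 0, 0, 0, 4, 0, 0, 0, 0, 0, 3, 0, 0, 0, 0, 0, 0, 0, 0, 0], claw=5.0)

```text
time_s: 34.45
tcp_pos: [0.5643, 0.3229, 0.1631]
orientation: [-0.0, -0.054, 0.999, 0.0]
contact_force: [-0.1, -0.1, -5.5]
gripper_width: 0.0607
```

```bash
python3 g.py c -.046 .098 .15
```

```text
t 34.45 tcp [0.5643 0.3229 0.1631] caddyfr [0.0574 0.3339 0.1631] w 0.060726474646869096 F [-0.14 -0.06 -5.5 ] q [ 0.34  0.41  1.46  0.    1.27 -1.34]
jaw dir deg 96.19 toolz [-3.e-04  1.e-03 -1.e+00]
target [0.4866 0.0774 0.15  ] delta cm [ -7.78 -24.56  -1.31]
yaw turn -0.002  tilt fix [-0.001  -0.0003 -0.    ]
```

Emit:
step_arm(motion=[-1.5, -4.7, 0, 0, 0, 0, -1.5, -4.7, 0, 0, 0, 0, -1.5, -4.7, 0, 0, 0, 0, -1.5, -4.7, 0, 0, 0, 0, -1.5, -4.6, 0, 0, 0, 0, 0, 0, 0, 0, 0, 0, 0, 0, 0, 0, 0, 0])

```text
time_s: 35.33
tcp_pos: [0.4802, 0.0825, 0.1546]
orientation: [-0.006, -0.054, 0.999, 0.0]
contact_force: [0.0, 0.2, -4.6]
gripper_width: 0.0607
```

```bash
python3 g.py c -.046 .098 .0463
```

```text
t 35.325 tcp [0.4802 0.0825 0.1546] caddyfr [-0.0518  0.1038  0.1546] w 0.06073529089183385 F [ 0.03  0.2  -4.62] q [-0.07  0.08  1.89 -0.    1.19 -1.75]
jaw dir deg 96.23 toolz [-1.210e-02  2.000e-04 -9.999e-01]
target [0.4866 0.0774 0.0463] delta cm [  0.64  -0.51 -10.83]
yaw turn -0.002  tilt fix [-0.0002 -0.0121 -0.    ]
```

Emit:
step_arm(motion=[0.6, -0.5, 0, 0, -0.012, 0, 0, 0, 0, 0, 0, 0, 0, 0, -2.5, 0, 0, 0, 0, 0, -3, 0, 0, 0, 0, 0, -2, 0, 0, 0, 0, 0, 0, 0, 0, 0])

```text
time_s: 36.08
tcp_pos: [0.4881, 0.0812, 0.0775]
orientation: [0.001, -0.058, 0.998, 0.0]
contact_force: [0.1, 1.3, -4.6]
gripper_width: 0.061
```

```bash
python3 g.py c -.046 .098 .0463
```

```text
t 36.075 tcp [0.4881 0.0812 0.0775] caddyfr [-0.0441  0.1016  0.0775] w 0.06103456649539861 F [ 0.13  1.32 -4.57] q [-0.08  0.21  1.93  0.    1.01 -1.76]
jaw dir deg 96.6 toolz [ 2.1e-03  9.0e-04 -1.0e+00]
target [0.4866 0.0774 0.0463] delta cm [-0.15 -0.38 -3.12]
yaw turn -0.009  tilt fix [-0.0009  0.0021  0.    ]
```

Emit:
step_arm(motion=[-0.1, -0.4, -0.5, 0, 0, -0.01, 0, 0, -1, 0, 0, 0, 0, 0, -1, 0, 0, 0, 0, 0, -0.4, 0, 0, 0, 0, 0, 0, 0, 0, 0])

```text
time_s: 36.7
tcp_pos: [0.4891, 0.0773, 0.0489]
orientation: [0.003, -0.053, 0.999, 0.0]
contact_force: [0.1, -0.4, -4.4]
gripper_width: 0.061
```

```bash
python3 g.py c -.046 .098 .0463
```

```text
t 36.7 tcp [0.4891 0.0773 0.0489] caddyfr [-0.0435  0.0976  0.0489] w 0.06104697321512197 F [ 0.09 -0.39 -4.37] q [-0.08  0.26  1.94  0.    0.94 -1.76]
jaw dir deg 96.04 toolz [ 6.1e-03  6.0e-04 -1.0e+00]
target [0.4866 0.0774 0.0463] delta cm [-0.25  0.01 -0.26]
yaw turn 0.001  tilt fix [-0.0006  0.0061  0.    ]
```

Emit:
step_arm(motion=[-0.2, 0, -0.2, 0, 0.006, 0, 0, 0, -0.1, 0, 0, 0, 0, 0, 0, 0, 0, 0])

```text
time_s: 37.08
tcp_pos: [0.4875, 0.0772, 0.0462]
orientation: [0.0, -0.053, 0.999, 0.0]
contact_force: [0.6, 0.1, -3.3]
gripper_width: 0.0607
```

```bash
python3 g.py c -.046 .098 .0463
```

```text
t 37.075 tcp [0.4875 0.0772 0.0462] caddyfr [-0.0451  0.0978  0.0462] w 0.06072755070988717 F [ 0.58  0.13 -3.26] q [-0.08  0.26  1.94  0.    0.94 -1.76]
jaw dir deg 96.04 toolz [ 7.e-04  5.e-04 -1.e+00]
target [0.4866 0.0774 0.0463] delta cm [-0.09  0.01  0.01]
yaw turn 0.001  tilt fix [-0.0005  0.0007  0.    ]
```

Release, lift, go over toward the green jar side.

Emit:
step_arm(motion=[0, 0, 0, 0, 0, 0, 0, 0, 0, 0, 0, 0, 0, 0, 0, 0, 0, 0, 0, 0, 3, 0, 0, 0, 0, 0, 4, 0, 0, 0, 0, 0, 4, 0, 0, 0, 0, 0, 3, 0, 0, 0, 0, 0, 0, 0, 0, 0], claw=8.2)

```text
time_s: 38.08
tcp_pos: [0.4891, 0.077, 0.1929]
orientation: [0.003, -0.053, 0.999, -0.0]
contact_force: [-0.1, 0.6, -0.6]
gripper_width: 0.0821
```

Emit:
step_arm(motion=[-1.5, -5, 0, 0, 0, 0, -1.5, -5, 0, 0, 0, 0, -1, -5, 0, 0, 0, 0, -1, -5, 0, 0, 0, 0, 0, -5, 0, 0, 0, 0, 0, 0, 0, 0, 0, 0])

```text
time_s: 38.83
tcp_pos: [0.4344, -0.178, 0.1879]
orientation: [0.001, -0.054, 0.999, 0.001]
contact_force: [-0.1, -0.3, 0.1]
gripper_width: 0.082
```

```bash
python3 g.py; python3 f.py green:.072; python3 ov.py o2 210 150 560 350 2 c-.046,-.098,.08,.031 c.046,.098,.08,.031 c-.046,.098,.08,.031 .458,-.342,.072,.031
```

```text
t 38.825 tcp [ 0.4344 -0.178   0.1879] caddyfr [-0.125  -0.1504  0.1879] w 0.08199912370776449 F [-0.09 -0.34  0.08] q [-0.64 -0.01  1.91  0.    1.25 -2.33]
jaw dir deg 96.23 toolz [ 0.0024  0.0027 -1.    ]
green px 361 209 1124 encl [ 0.5885 -0.1044] 0.0515 lsq [ 0.589  -0.1051] 0.0418 cen [ 0.5888 -0.1051] caddy [ 0.0365 -0.0943]
green px 474 263 256 encl [ 0.4642 -0.3515] 0.0295 lsq [ 0.4655 -0.3528] 0.0221 cen [ 0.4708 -0.3543] caddy [-0.1126 -0.3275]
c-.046,-.098,.08,.031 [366.3 245.3]
c.046,.098,.08,.031 [273.6 212.3]
c-.046,.098,.08,.031 [277.  253.7]
.458,-.342,.072,.031 [468.3 269.2]
```

View pics/o2.png

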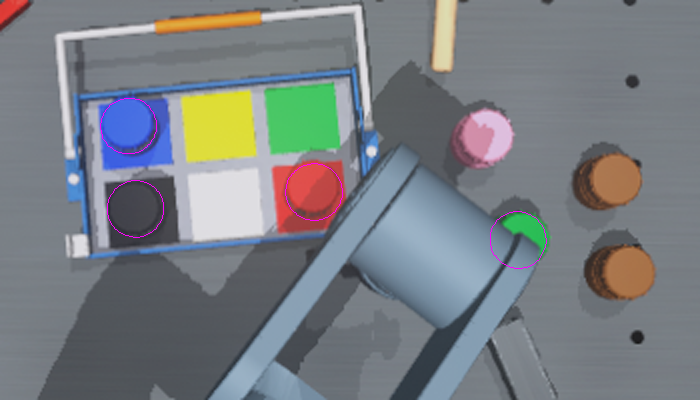

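Candidates: green cap (469,269), pink (451,219), browns (514,240) and (520,286). Only (469,269) has the green cap and band in the enlarged crops, so I take that one.

Emit:
step_arm(motion=[0.6, -4, 0, 0, 0, 0, 0.6, -4, 0, 0, 0, 0, 0.6, -4, 0, 0, 0, 0, 0.5, -4, 0, 0, 0, 0, 0, 0, 0, 0, 0, 0, 0, 0, -3, 0, 0, 0, 0, 0, -2, 0, 0, 0, 0, 0, 0, 0, 0, 0])

```text
time_s: 39.92
tcp_pos: [0.4605, -0.3224, 0.1321]
orientation: [-0.001, -0.064, 0.998, 0.007]
contact_force: [0.1, 0.5, 0.3]
gripper_width: 0.0822
```

```bash
python3 g.py .458 -.342 .038
```

```text
t 39.925 tcp [ 0.4605 -0.3224  0.1321] caddyfr [-0.1144 -0.2967  0.1321] w 0.08223607709480728 F [0.12 0.49 0.3 ] q [-0.83  0.27  1.72  0.01  1.17 -2.53]
jaw dir deg 97.38 toolz [-0.003   0.0141 -0.9999]
target [ 0.458 -0.342  0.038] delta cm [-0.25 -1.96 -9.41]
yaw turn -0.023  tilt fix [-0.0141 -0.003  -0.    ]
```

Emit:
step_arm(motion=[-0.2, -1.9, 0, -0.014, 0, -0.022, 0, 0, 0, 0, 0, 0, 0, 0, 0, 0, 0, 0])

```text
time_s: 40.3
tcp_pos: [0.4598, -0.3417, 0.1345]
orientation: [-0.0, -0.054, 0.999, -0.001]
contact_force: [-0.9, 0.4, 0.0]
gripper_width: 0.082
```

```bash
python3 g.py .458 -.342 .038; python3 - <<'E'
from bench import vision
from h import *
s=vision.snapshot("side"); print(proj(s,[.458,-.342,.072]))
im=cv2.resize(s["img"][240:400,320:500],None,fx=4,fy=4)[:,:,::-1].copy()
P=np.array([(proj(s,np.array([.458,-.342,.072])+[.031*np.cos(f),.031*np.sin(f),0])-[320,240]+.5)*4 for f in np.linspace(0,6.28,60)]).astype(int)
cv2.polylines(im,[P],True,(255,0,255),1); cv2.imwrite("pics/s6.png",im[:600])
E
```

```text
t 40.3 tcp [ 0.4598 -0.3417  0.1345] caddyfr [-0.1171 -0.3159  0.1345] w 0.08195126939555482 F [-0.91  0.45  0.01] q [-0.84  0.28  1.7  -0.    1.16 -2.52]
jaw dir deg 96.16 toolz [-8.0e-04 -2.9e-03 -1.0e+00]
target [ 0.458 -0.342  0.038] delta cm [-0.18 -0.03 -9.65]
yaw turn -0.001  tilt fix [ 0.0029 -0.0008  0.    ]
[394.10417749 305.65880731]
```

View pics/s6.png

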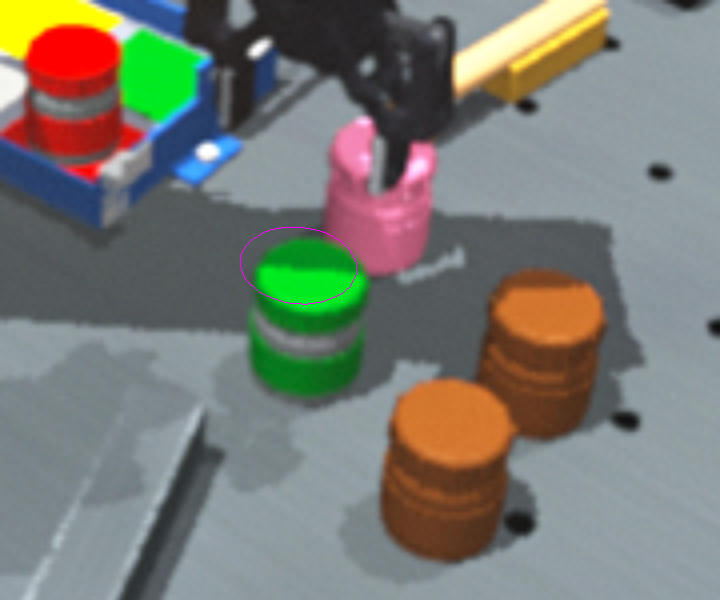

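```bash
python3 - <<'E'
from bench import vision
from h import *
from c import *
s=vision.snapshot("side")
print(onz(s,(398,308.7),.072)[:2])
a=cv2.imread("pics/s0.png")[:,:,::-1]
for im in (a,s["img"]):
    h=cv2.cvtColor(np.ascontiguousarray(im),cv2.COLOR_RGB2HSV)
    for m in comps(rng(h,50,75,130,60),200):
        ys,xs=np.nonzero(m); print(round(xs.mean(),1),round(ys.mean(),1),len(xs),xs.min(),xs.max(),ys.min(),ys.max())
for x in (-.046,): 
    print("red cap exp",proj(s,[.5074,-.1175,.08]))
h=hsv(s)
for m in comps(rng(h,0,5,130,60)|rng(h,172,180,130,60),200):
    ys,xs=np.nonzero(m); print('red',round(xs.mean(),1),round(ys.mean(),1),len(xs),xs.min(),xs.max(),ys.min(),ys.max())
E
```

```text
[ 0.45620303 -0.35412809]
358.0 258.3 361 348 370 247 270
397.2 311.0 532 384 411 300 322
395.8 331.8 244 383 410 322 338
358.7 258.2 327 350 370 247 269
397.1 311.1 540 383 412 300 322
395.6 331.7 252 382 410 320 338
red cap exp [335.90760553 251.18366787]
red 298.9 192.0 300 284 314 182 200
red 337.7 255.2 343 326 349 247 264
red 337.7 272.9 277 320 355 265 278
```

The jar has not moved since the start (same pixels as in the first side picture). The side camera is biased by 2–3 px, as it is at the known red jar, so I descend to about (.458,-.345).

Emit:
step_arm(motion=[-0.2, -0.3, -2, 0, 0, 0, 0, 0, -2.5, 0, 0, 0, 0, 0, -2, 0, 0, 0, 0, 0, -0.7, 0, 0, 0, 0, 0, 0, 0, 0, 0])

```text
time_s: 41.02
tcp_pos: [0.4587, -0.3459, 0.063]
orientation: [0.001, -0.054, 0.999, -0.003]
contact_force: [-0.9, 0.2, -0.1]
gripper_width: 0.0821
```

```bash
python3 g.py .458 -.345 .038; python3 - <<'E'
from bench import vision
from h import *
s=vision.snapshot("side")
cv2.imwrite("pics/s7.png",cv2.resize(s["img"][240:390,320:500],None,fx=4,fy=4)[:,:,::-1])
E
```

```text
t 41.025 tcp [ 0.4587 -0.3459  0.063 ] caddyfr [-0.1186 -0.3199  0.063 ] w 0.082087727722043 F [-0.88  0.16 -0.06] q [-0.85  0.38  1.73 -0.    1.02 -2.53]
jaw dir deg 96.14 toolz [ 0.0021 -0.0059 -1.    ]
target [ 0.458 -0.345  0.038] delta cm [-0.07  0.09 -2.5 ]
yaw turn -0.001  tilt fix [0.0059 0.0021 0.    ]
```

View pics/s7.png

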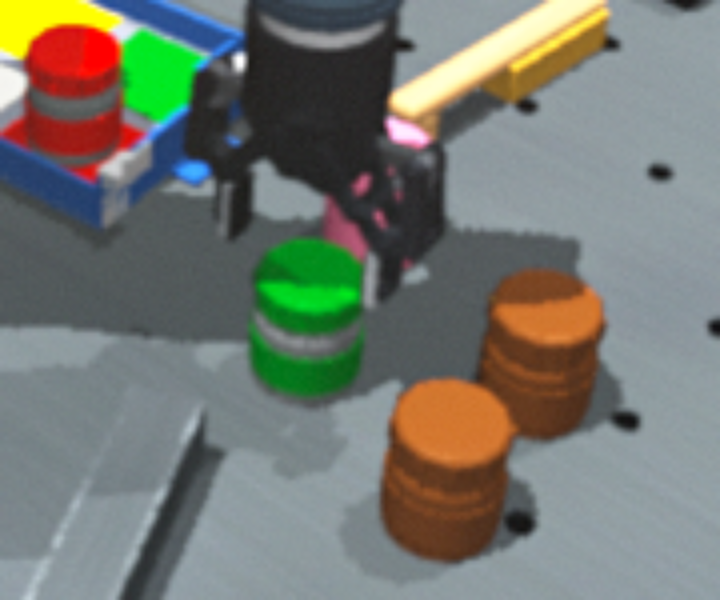

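```bash
python3 - <<'E'
from bench import vision
from h import *
s=vision.snapshot("side"); t=vision.snapshot("top")
print(proj(s,[.4587,-.3459,.063]))
for d in ([.01,0,0],[0,.01,0],[0,0,.01]): print(d,proj(s,np.array([.4587,-.3459,.063])+d)-proj(s,[.4587,-.3459,.063]))
for sg in (-1,1):
  th=np.radians(96.1); print(proj(s,[.4587+sg*.041*np.cos(th),-.3459+sg*.041*np.sin(th),.063]))
save(t,"t7")
E
```

```text
[395.47919204 309.51409258]
[0.01, 0, 0] [ 2.95243391 -2.22826516]
[0, 0.01, 0] [-3.60705145 -2.16132988]
[0, 0, 0.01] [ 0.28098432 -3.52185241]
[411.8638982  317.54171091]
[379.705363   301.77700706]
```

Emit:
step_arm(motion=[0, 0.1, -1, 0, 0, 0, 0, 0, -1, 0, 0, 0, 0, 0, -0.4, 0, 0, 0, 0, 0, 0, 0, 0, 0])

```text
time_s: 41.68
tcp_pos: [0.4596, -0.3457, 0.0392]
orientation: [0.002, -0.054, 0.999, -0.004]
contact_force: [-0.9, 1.2, 0.2]
gripper_width: 0.0821
```

```bash
python3 g.py .458 -.345 .038; python3 - <<'E'
from bench import vision
from h import *
s=vision.snapshot("side")
cv2.imwrite("pics/s8.png",cv2.resize(s["img"][240:390,320:500],None,fx=4,fy=4)[:,:,::-1])
E
```

```text
t 41.675 tcp [ 0.4596 -0.3457  0.0392] caddyfr [-0.1177 -0.3198  0.0392] w 0.08206933854425714 F [-0.94  1.19  0.17] q [-0.85  0.42  1.74 -0.    0.98 -2.53]
jaw dir deg 96.16 toolz [ 0.0044 -0.0086 -1.    ]
target [ 0.458 -0.345  0.038] delta cm [-0.16  0.07 -0.12]
yaw turn -0.001  tilt fix [0.0086 0.0044 0.    ]
```

View pics/s8.png

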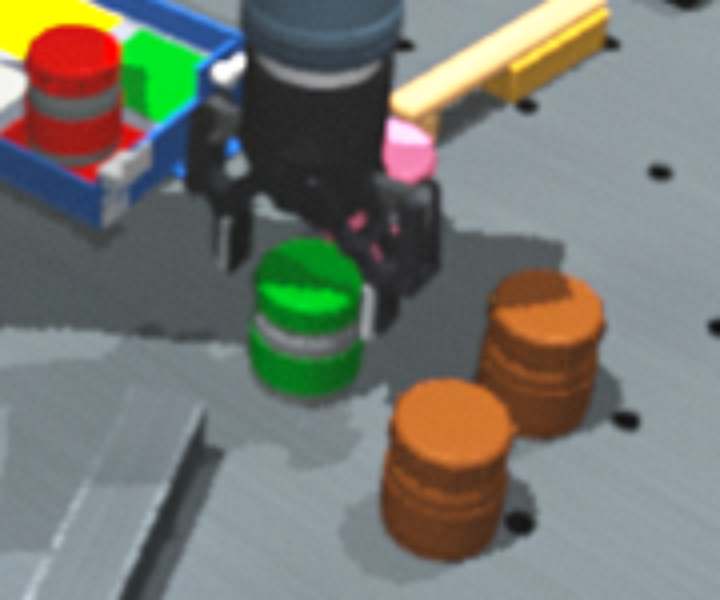

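The open pads stand about 13 mm further back than the TCP, which explains the offset in the picture. The jar lies between the fingers, so I close.

Emit:
step_arm(motion=[0, -0.1, -0.1, 0, 0, 0, 0, 0, 0, 0, 0, 0, 0, 0, 0, 0, 0, 0, 0, 0, 0, 0, 0, 0], claw=5.0)

```text
time_s: 42.22
tcp_pos: [0.4602, -0.3477, 0.0392]
orientation: [0.003, -0.054, 0.999, -0.005]
contact_force: [0.4, -0.1, -1.1]
gripper_width: 0.0608
```

Emit:
step_arm(motion=[0, 0, 2, 0, 0, 0, 0, 0, 3, 0, 0, 0, 0, 0, 4, 0, 0, 0, 0, 0, 3, 0, 0, 0, 0, 0, 0, 0, 0, 0])

```text
time_s: 42.85
tcp_pos: [0.4593, -0.3462, 0.1659]
orientation: [0.002, -0.054, 0.999, -0.005]
contact_force: [0.1, -0.6, -2.6]
gripper_width: 0.0609
```

```bash
python3 g.py c .046 -.098 .15; python3 d.py d10
```

```text
t 42.85 tcp [ 0.4593 -0.3462  0.1659] caddyfr [-0.1181 -0.3202  0.1659] w 0.06089649468159907 F [ 0.07 -0.64 -2.65] q [-0.85  0.24  1.67 -0.    1.22 -2.53]
jaw dir deg 96.17 toolz [ 0.0052 -0.0094 -0.9999]
target [ 0.5988 -0.1078  0.15  ] delta cm [13.96 23.84 -1.59]
yaw turn -0.001  tilt fix [0.0094 0.0052 0.    ]
```

View pics/d10.png

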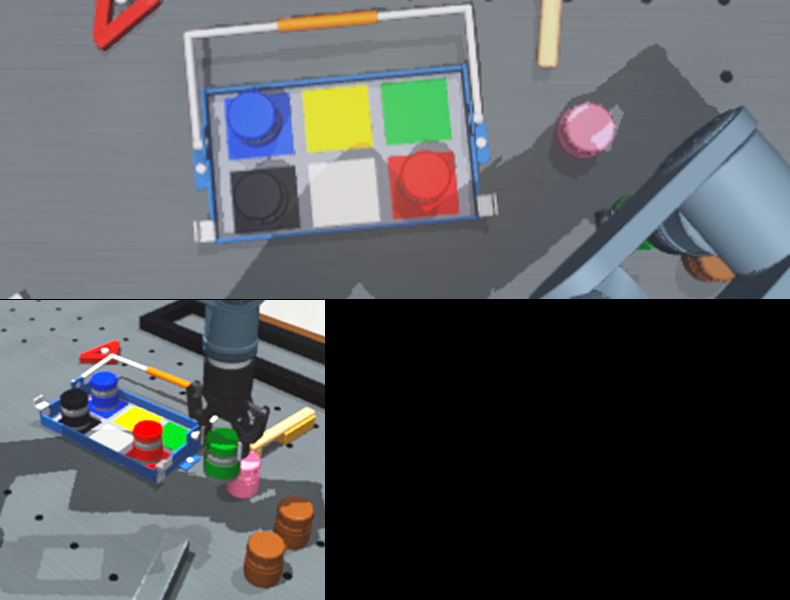

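Emit:
step_arm(motion=[2.6, 4.4, 0, 0, 0, 0, 2.6, 4.4, 0, 0, 0, 0, 2.6, 4.4, 0, 0, 0, 0, 2.6, 4.4, 0, 0, 0, 0, 2.6, 4.4, 0, 0, 0, 0, 0, 0, 0, 0, 0, 0, 0, 0, 0, 0, 0, 0])

```text
time_s: 43.82
tcp_pos: [0.5824, -0.1147, 0.1477]
orientation: [-0.009, -0.052, 0.999, 0.003]
contact_force: [-0.0, -0.3, -1.7]
gripper_width: 0.0613
```

```bash
python3 g.py c .046 -.098 .047
```

```text
t 43.825 tcp [ 0.5824 -0.1147  0.1477] caddyfr [ 0.029  -0.1031  0.1477] w 0.061283256344230534 F [-0.03 -0.32 -1.69] q [-0.39  0.32  1.61 -0.    1.23 -2.07]
jaw dir deg 95.98 toolz [-0.019   0.0058 -0.9998]
target [ 0.5988 -0.1078  0.047 ] delta cm [  1.64   0.69 -10.07]
yaw turn 0.002  tilt fix [-0.0058 -0.019  -0.    ]
```

Emit:
step_arm(motion=[1.6, 0.7, 0, -0.005, -0.019, 0, 0, 0, 0, 0, 0, 0, 0, 0, -2.5, 0, 0, 0, 0, 0, -2.5, 0, 0, 0, 0, 0, -1.5, 0, 0, 0, 0, 0, 0, 0, 0, 0])

```text
time_s: 44.58
tcp_pos: [0.5984, -0.1122, 0.0808]
orientation: [0.001, -0.049, 0.999, -0.0]
contact_force: [-0.1, -0.4, -2.0]
gripper_width: 0.0611
```

```bash
python3 g.py c .046 -.098 .047
```

```text
t 44.575 tcp [ 0.5984 -0.1122  0.0808] caddyfr [ 0.0451 -0.1024  0.0808] w 0.06112343135209807 F [-0.15 -0.38 -2.02] q [-0.38  0.42  1.63  0.    1.09 -2.05]
jaw dir deg 95.6 toolz [ 1.3e-03 -5.0e-04 -1.0e+00]
target [ 0.5988 -0.1078  0.047 ] delta cm [ 0.04  0.45 -3.38]
yaw turn 0.009  tilt fix [0.0005 0.0013 0.    ]
```

Emit:
step_arm(motion=[0, 0.4, -0.5, 0, 0, 0.01, 0, 0, -1, 0, 0, 0, 0, 0, -1.1, 0, 0, 0, 0, 0, -0.5, 0, 0, 0, 0, 0, 0, 0, 0, 0])

```text
time_s: 45.2
tcp_pos: [0.5998, -0.1086, 0.0499]
orientation: [0.002, -0.054, 0.999, -0.001]
contact_force: [-0.4, 0.0, -2.3]
gripper_width: 0.0612
```

```bash
python3 g.py c .046 -.098 .047
```

```text
t 45.2 tcp [ 0.5998 -0.1086  0.0499] caddyfr [ 0.0469 -0.099   0.0499] w 0.06116184251186627 F [-0.38  0.01 -2.27] q [-0.37  0.47  1.64 -0.    1.03 -2.05]
jaw dir deg 96.21 toolz [ 0.0045 -0.0018 -1.    ]
target [ 0.5988 -0.1078  0.047 ] delta cm [-0.1   0.09 -0.29]
yaw turn -0.002  tilt fix [0.0018 0.0045 0.    ]
```

Emit:
step_arm(motion=[-0.1, 0, -0.2, 0, 0, 0, 0, 0, -0.1, 0, 0, 0, 0, 0, 0, 0, 0, 0])

```text
time_s: 45.58
tcp_pos: [0.5992, -0.1088, 0.0473]
orientation: [0.003, -0.054, 0.999, -0.001]
contact_force: [1.0, -0.7, -1.5]
gripper_width: 0.0613
```

```bash
python3 g.py c .046 -.098 .047
```

```text
t 45.575 tcp [ 0.5992 -0.1088  0.0473] caddyfr [ 0.0463 -0.0991  0.0473] w 0.06129021891568109 F [ 1.   -0.68 -1.49] q [-0.37  0.47  1.64 -0.    1.02 -2.05]
jaw dir deg 96.21 toolz [ 0.0055 -0.0022 -1.    ]
target [ 0.5988 -0.1078  0.047 ] delta cm [-0.04  0.11 -0.03]
yaw turn -0.002  tilt fix [0.0022 0.0055 0.    ]
```

Release, lift and step aside to the right to inspect.

Emit:
step_arm(motion=[0, 0, 0, 0, 0, 0, 0, 0, 0, 0, 0, 0, 0, 0, 0, 0, 0, 0, 0, 0, 3, 0, 0, 0, 0, 0, 4, 0, 0, 0, 0, 0, 4, 0, 0, 0, 0, 0, 4, 0, 0, 0, 0, 0, 2, 0, 0, 0], claw=8.2)

```text
time_s: 46.58
tcp_pos: [0.5983, -0.1086, 0.2221]
orientation: [0.002, -0.054, 0.999, -0.001]
contact_force: [-0.0, -1.0, -0.1]
gripper_width: 0.082
```

Emit:
step_arm(motion=[-2, -5, 0, 0, 0, 0, -2, -5, 0, 0, 0, 0, -2, -5, 0, 0, 0, 0, -2, -5, 0, 0, 0, 0, 0, 0, 0, 0, 0, 0], claw=0)

```text
time_s: 47.2
tcp_pos: [0.5178, -0.3141, 0.2274]
orientation: [0.006, -0.056, 0.998, -0.004]
contact_force: [0.1, -0.2, -0.0]
gripper_width: 0.0002
```

```bash
python3 g.py; python3 e.py; python3 ov.py o3 210 140 410 290 4 c-.046,-.098,.08,.031 c.046,.098,.08,.031 c-.046,.098,.08,.031 c.046,-.098,.08,.031; python3 d.py d11
```

```text
t 47.2 tcp [ 0.5178 -0.3141  0.2274] caddyfr [-0.0565 -0.2945  0.2274] w 0.00016935983406136566 F [ 0.06 -0.19 -0.04] q [-0.74  0.24  1.54  0.    1.34 -2.43]
jaw dir deg 96.4 toolz [ 0.013  -0.0068 -0.9999]
[314. 160.] 0.94
  angle 2.915 px err 0.8
[352. 208.] 0.61
  angle 2.925 px err 1.8
c-.046,-.098,.08,.031 [366.3 245.3]
c.046,.098,.08,.031 [273.6 212.3]
c-.046,.098,.08,.031 [277.  253.7]
c.046,-.098,.08,.031 [362.1 203.8]
```

View pics/o3.png

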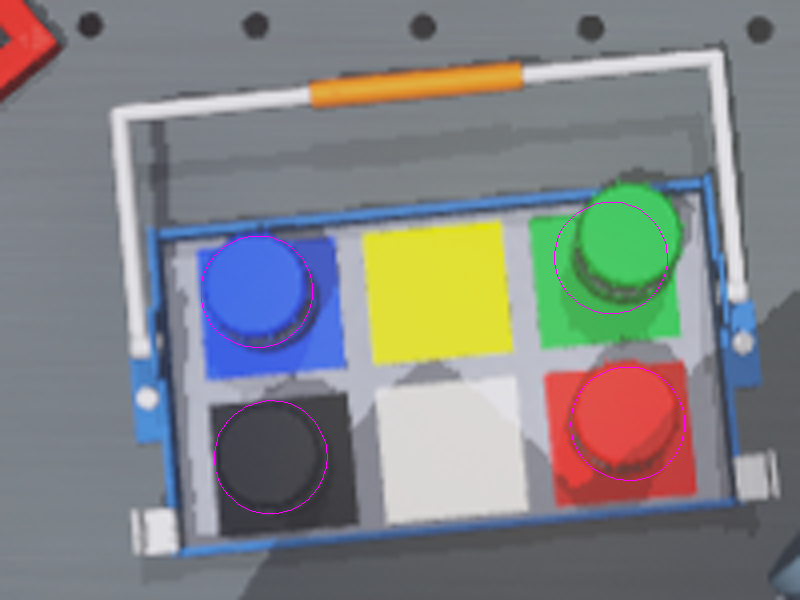

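View pics/d11.png

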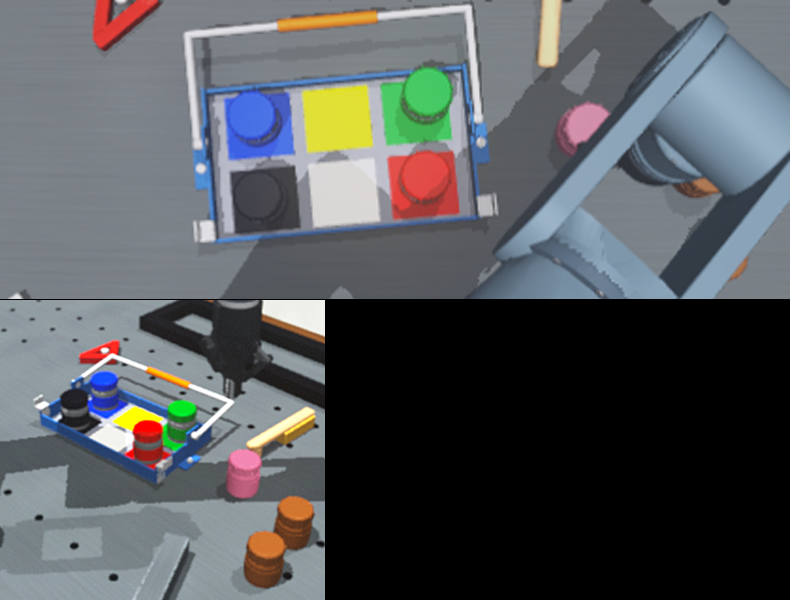

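The green jar stands about 12 mm back and 10 mm right of where I set it (cap at 367,199 instead of 362,204). I regrasp it and centre it.

```bash
python3 - <<'E'
from bench import vision
from h import *
from g import *
t=vision.snapshot("top")
print(onz(t,(210+630/4,140+235/4),.08), w2c(onz(t,(210+630/4,140+235/4),.08)))
print('blue chk',w2c(onz(t,(210+256/4,140+288/4),.08)))
g=cv2.cvtColor(t["img"],cv2.COLOR_RGB2GRAY)
E
python3 g.py .612 -.119 .15; python3 ov.py o4 320 160 420 235 8 .612,-.119,.08,.031
```

```text
[ 0.61016985 -0.11947991  0.08      ] [ 0.05602493 -0.11084984  0.08      ]
blue chk [0.04648238 0.09705539 0.08      ]
t 47.6 tcp [ 0.5199 -0.3093  0.2272] caddyfr [-0.0539 -0.29    0.2272] w -6.0180473226724156e-06 F [-0.62 -0.65 -0.14] q [-0.74  0.24  1.54  0.    1.34 -2.43]
jaw dir deg 96.79 toolz [ 0.013  -0.0055 -0.9999]
target [ 0.612 -0.119  0.15 ] delta cm [ 9.21 19.03 -7.72]
yaw turn -0.012  tilt fix [0.0055 0.013  0.    ]
.612,-.119,.08,.031 [367.3 197.9]
```

View pics/o4.png

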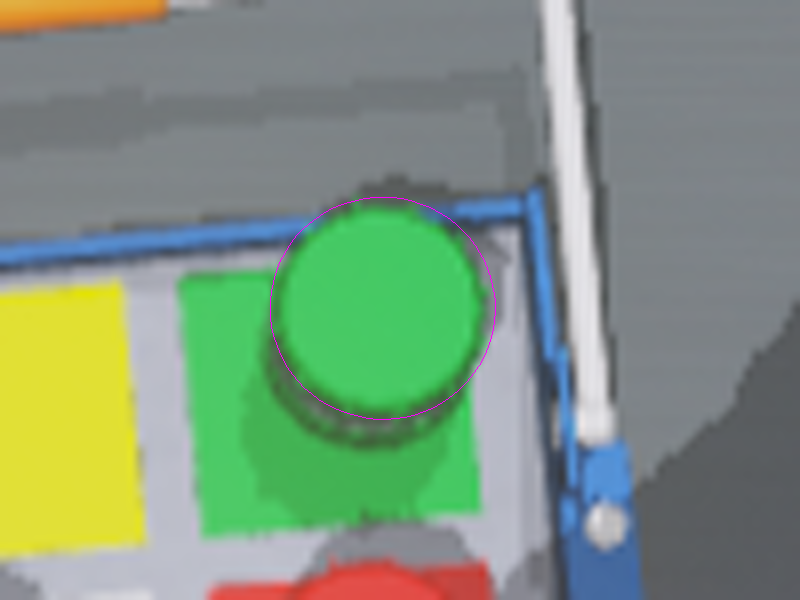

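Emit:
step_arm(motion=[1.1, 2.3, -0.3, 0, 0, -0.17, 1.1, 2.3, -0.3, 0, 0, -0.17, 1.1, 2.3, -0.3, 0, 0, -0.17, 1.1, 2.3, -0.3, 0, 0, -0.17, 1.1, 2.3, -0.3, 0, 0, -0.17, 1.1, 2.3, -0.3, 0, 0, -0.17, 1.1, 2.3, -0.3, 0, 0, -0.17, 0, 0, 0, 0, 0, -0.17], claw=8.2)

```text
time_s: 48.65
tcp_pos: [0.6003, -0.1386, 0.2058]
orientation: [0.003, 0.597, 0.802, -0.007]
contact_force: [0.1, 0.3, 0.5]
gripper_width: 0.0823
```

```bash
python3 g.py .611 -.119 .15 6.1
```

```text
t 48.65 tcp [ 0.6003 -0.1386  0.2058] caddyfr [ 0.0442 -0.1288  0.2058] w 0.08226005198440303 F [0.11 0.29 0.55] q [-0.41  0.29  1.52 -0.02  1.32 -0.7 ]
jaw dir deg 16.69 toolz [-0.0038 -0.0145 -0.9999]
target [ 0.611 -0.119  0.15 ] delta cm [ 1.07  1.96 -5.58]
yaw turn -0.185  tilt fix [ 0.0145 -0.0038  0.    ]
```

Emit:
step_arm(motion=[1, 1.9, 0, 0.014, 0, -0.18, 0, 0, 0, 0, 0, 0, 0, 0, -3, 0, 0, 0, 0, 0, -2.5, 0, 0, 0, 0, 0, 0, 0, 0, 0])

```text
time_s: 49.28
tcp_pos: [0.6106, -0.1182, 0.1503]
orientation: [-0.001, 0.663, 0.749, -0.002]
contact_force: [0.2, 0.4, -0.0]
gripper_width: 0.0821
```

```bash
python3 g.py .611 -.119 .047 6.1
```

```text
t 49.275 tcp [ 0.6106 -0.1182  0.1503] caddyfr [ 0.0566 -0.1097  0.1503] w 0.08205874361387328 F [ 0.17  0.42 -0.03] q [-0.38  0.36  1.55 -0.    1.23 -0.5 ]
jaw dir deg 6.98 toolz [-0.0044 -0.002  -1.    ]
target [ 0.611 -0.119  0.047] delta cm [  0.04  -0.08 -10.33]
yaw turn -0.015  tilt fix [ 0.002  -0.0044  0.    ]
```

Emit:
step_arm(motion=[0, -0.1, -2.5, 0, 0, -0.015, 0, 0, -2.5, 0, 0, 0, 0, 0, -2, 0, 0, 0, 0, 0, -1.3, 0, 0, 0, 0, 0, 0, 0, 0, 0])

```text
time_s: 49.9
tcp_pos: [0.6134, -0.1217, 0.0705]
orientation: [0.003, 0.665, 0.746, -0.001]
contact_force: [0.1, 0.4, -0.1]
gripper_width: 0.0821
```

```bash
python3 g.py .611 -.119 .05 6.1; python3 d.py d12
```

```text
t 49.9 tcp [ 0.6134 -0.1217  0.0705] caddyfr [ 0.059  -0.1134  0.0705] w 0.08206405079449376 F [ 0.15  0.4  -0.05] q [-0.38  0.47  1.59 -0.01  1.08 -0.5 ]
jaw dir deg 6.56 toolz [ 0.0027 -0.0061 -1.    ]
target [ 0.611 -0.119  0.05 ] delta cm [-0.24  0.27 -2.05]
yaw turn -0.008  tilt fix [0.0061 0.0027 0.    ]
```

View pics/d12.png

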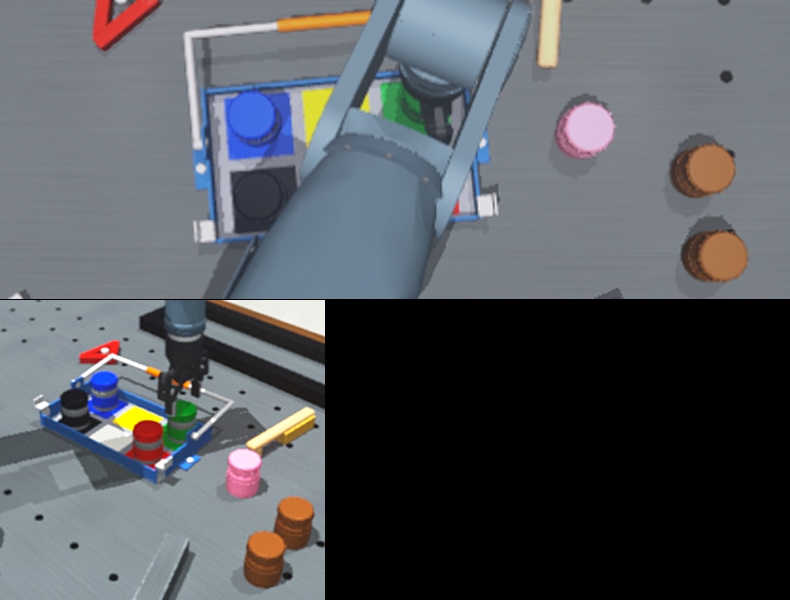

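Emit:
step_arm(motion=[-0.2, 0.3, -0.6, 0, 0, 0, 0, 0, -0.8, 0, 0, 0, 0, 0, -0.5, 0, 0, 0, 0, 0, 0, 0, 0, 0])

```text
time_s: 50.5
tcp_pos: [0.6133, -0.119, 0.0533]
orientation: [0.005, 0.665, 0.747, -0.0]
contact_force: [-0.2, 0.6, -0.1]
gripper_width: 0.0822
```

```bash
python3 g.py .611 -.119 .049 6.1
```

```text
t 50.5 tcp [ 0.6133 -0.119   0.0533] caddyfr [ 0.0592 -0.1107  0.0533] w 0.0822241852845172 F [-0.24  0.61 -0.08] q [-0.38  0.49  1.6  -0.01  1.04 -0.49]
jaw dir deg 6.59 toolz [ 0.0075 -0.008  -0.9999]
target [ 0.611 -0.119  0.049] delta cm [-0.23 -0.   -0.43]
yaw turn -0.009  tilt fix [0.008  0.0075 0.    ]
```

Emit:
step_arm(motion=[-0.2, 0, -0.4, 0, 0, 0, 0, 0, -0.1, 0, 0, 0, 0, 0, 0, 0, 0, 0])

```text
time_s: 50.88
tcp_pos: [0.6113, -0.1191, 0.0481]
orientation: [0.006, 0.665, 0.747, -0.0]
contact_force: [0.4, 0.4, 0.7]
gripper_width: 0.082
```

Emit:
step_arm(motion=[0, 0, 0, 0, 0, 0, 0, 0, 0, 0, 0, 0, 0, 0, 0, 0, 0, 0], claw=5.0)

```text
time_s: 51.25
tcp_pos: [0.6117, -0.1193, 0.0487]
orientation: [0.006, 0.665, 0.747, -0.0]
contact_force: [-1.2, -0.4, -0.3]
gripper_width: 0.0609
```

```bash
python3 g.py c .046 -.098 .049 6.1
```

```text
t 51.25 tcp [ 0.6117 -0.1193  0.0487] caddyfr [ 0.0576 -0.1108  0.0487] w 0.06087741880895413 F [-1.19 -0.44 -0.34] q [-0.38  0.49  1.61 -0.01  1.03 -0.49]
jaw dir deg 6.59 toolz [ 0.0087 -0.0084 -0.9999]
target [ 0.5988 -0.1078  0.049 ] delta cm [-1.29  1.15  0.03]
yaw turn -0.008  tilt fix [0.0084 0.0087 0.    ]
```

Lift 8 mm, shift, settle.

Emit:
step_arm(motion=[0, 0, 0.8, 0.008, 0.008, 0, 0, 0, 0, 0, 0, 0, -0.7, 0.6, 0, 0, 0, 0, -0.6, 0.6, 0, 0, 0, 0, 0, 0, 0, 0, 0, 0])

```text
time_s: 51.88
tcp_pos: [0.5962, -0.1057, 0.0558]
orientation: [-0.002, 0.665, 0.747, -0.0]
contact_force: [-0.1, -0.7, -2.2]
gripper_width: 0.0611
```

```bash
python3 g.py c .046 -.098 .049 6.1
```

```text
t 51.875 tcp [ 0.5962 -0.1057  0.0558] caddyfr [ 0.0436 -0.0957  0.0558] w 0.06114657879553756 F [-0.06 -0.71 -2.21] q [-0.37  0.46  1.64  0.    1.05 -0.49]
jaw dir deg 6.59 toolz [-0.003   0.0015 -1.    ]
target [ 0.5988 -0.1078  0.049 ] delta cm [ 0.26 -0.21 -0.68]
yaw turn -0.008  tilt fix [-0.0015 -0.003  -0.    ]
```

Emit:
step_arm(motion=[0.2, -0.2, -0.3, 0, 0, 0, 0, 0, -0.3, 0, 0, 0, 0, 0, -0.1, 0, 0, 0, 0, 0, 0, 0, 0, 0])

```text
time_s: 52.38
tcp_pos: [0.5985, -0.1077, 0.0488]
orientation: [-0.002, 0.665, 0.747, -0.0]
contact_force: [-1.6, 0.3, 0.2]
gripper_width: 0.0607
```

```bash
python3 g.py c .046 -.098 .049 6.1
```

```text
t 52.375 tcp [ 0.5985 -0.1077  0.0488] caddyfr [ 0.0456 -0.0979  0.0488] w 0.06071329367751989 F [-1.56  0.28  0.18] q [-0.37  0.47  1.64  0.    1.04 -0.49]
jaw dir deg 6.59 toolz [-0.0032  0.0016 -1.    ]
target [ 0.5988 -0.1078  0.049 ] delta cm [ 0.04 -0.    0.02]
yaw turn -0.009  tilt fix [-0.0016 -0.0032 -0.    ]
```

Emit:
step_arm(motion=[0, 0, 0, 0, 0, 0, 0, 0, 0, 0, 0, 0, 0, 0, 0, 0, 0, 0, 0, 0, 3, 0, 0, 0, 0, 0, 4, 0, 0, 0, 0, 0, 4, 0, 0, 0, 0, 0, 4, 0, 0, 0, 0, 0, 0, 0, 0, 0], claw=8.2)

```text
time_s: 53.38
tcp_pos: [0.5988, -0.1083, 0.2038]
orientation: [-0.0, 0.665, 0.746, -0.0]
contact_force: [0.8, 0.3, -0.5]
gripper_width: 0.082
```

Emit:
step_arm(motion=[-2, -5, 0, 0, 0, 0, -2, -5, 0, 0, 0, 0, -2, -5, 0, 0, 0, 0, -2, -5, 0, 0, 0, 0, 0, 0, 0, 0, 0, 0], claw=5)

```text
time_s: 54.0
tcp_pos: [0.5149, -0.3118, 0.2]
orientation: [-0.002, 0.664, 0.747, -0.0]
contact_force: [0.3, -0.6, -0.3]
gripper_width: 0.0498
```

```bash
python3 g.py; python3 e.py; python3 ov.py o5 210 140 410 290 4 c-.046,-.098,.08,.031 c.046,.098,.08,.031 c-.046,.098,.08,.031 c.046,-.098,.08,.031; python3 d.py d13
```

```text
t 54.0 tcp [ 0.5149 -0.3118  0.2   ] caddyfr [-0.0592 -0.292   0.2   ] w 0.049756560493540575 F [ 0.34 -0.59 -0.34] q [-0.74  0.27  1.56 -0.    1.31 -0.86]
jaw dir deg 6.75 toolz [-0.003   0.0026 -1.    ]
[314. 159.] 0.7
  angle 2.905 px err 1.1
[354. 210.] 0.56
  angle 3.015 px err 0.8
c-.046,-.098,.08,.031 [366.3 245.3]
c.046,.098,.08,.031 [273.6 212.3]
c-.046,.098,.08,.031 [277.  253.7]
c.046,-.098,.08,.031 [362.1 203.8]
```

View pics/o5.png

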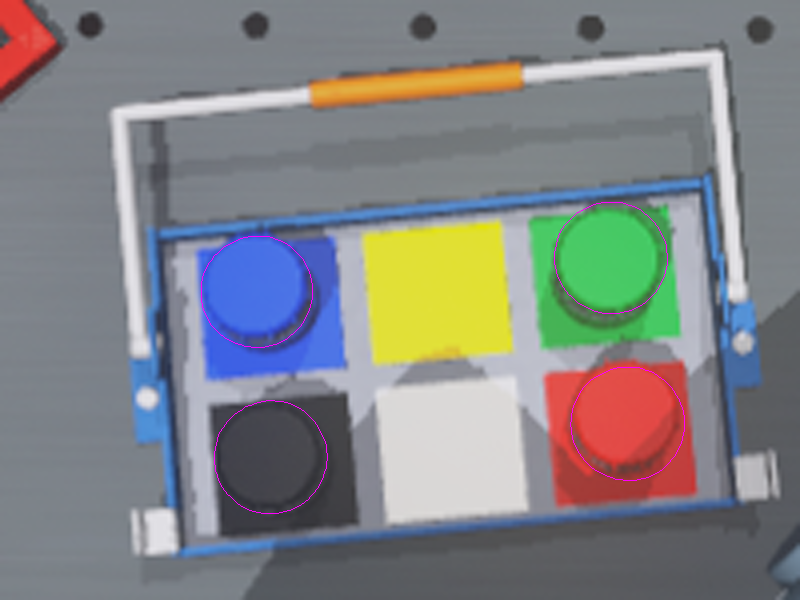

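View pics/d13.png

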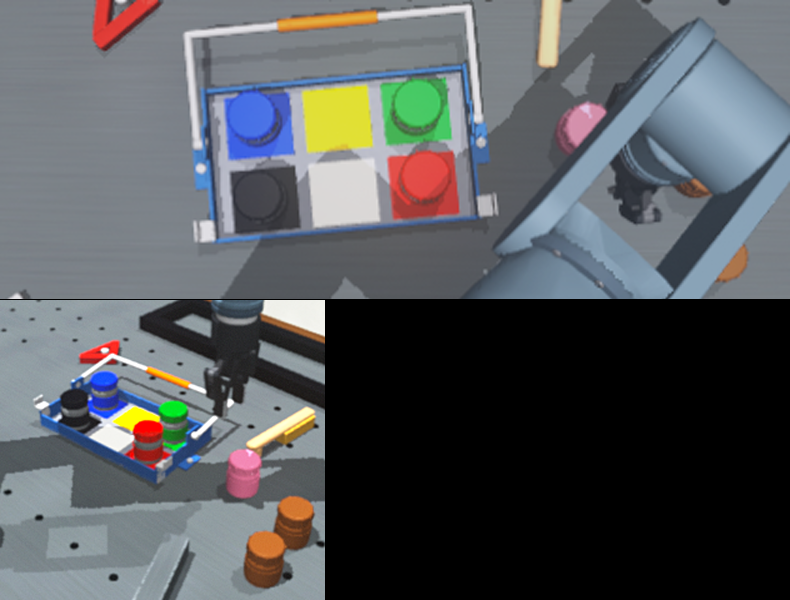

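All four jars sit on their pads within the drawn circles. Now I grip the bail's sleeve from above.

```bash
python3 g.py c .154 0 .15 6.1
```

```text
t 54.35 tcp [ 0.5174 -0.3072  0.2011] caddyfr [-0.0561 -0.2877  0.2011] w 0.05007459149348867 F [ 0.12  0.26 -0.2 ] q [-0.73  0.27  1.56  0.    1.31 -0.86]
jaw dir deg 7.15 toolz [-0.0017  0.0027 -1.    ]
target [0.6958 0.0011 0.15  ] delta cm [17.84 30.84 -5.11]
yaw turn -0.018  tilt fix [-0.0027 -0.0017 -0.    ]
```

Emit:
step_arm(motion=[2.9, 4.9, 0, 0, 0, 0, 2.9, 4.9, 0, 0, 0, 0, 2.9, 4.9, 0, 0, 0, 0, 2.9, 4.9, 0, 0, 0, 0, 2.9, 4.9, 0, 0, 0, 0, 2.5, 4.4, 0, 0, 0, 0, 0, 0, 0, 0, 0, 0, 0, 0, 0, 0, 0, 0])

```text
time_s: 55.35
tcp_pos: [0.6924, -0.0008, 0.202]
orientation: [0.0, 0.658, 0.753, 0.001]
contact_force: [0.1, -0.2, 0.2]
gripper_width: 0.0499
```

```bash
python3 g.py c .154 0 .15 6.1
```

```text
t 55.35 tcp [ 0.6924 -0.0008  0.202 ] caddyfr [ 0.1504 -0.0015  0.202 ] w 0.0499336015179423 F [ 0.09 -0.21  0.24] q [-0.17  0.46  1.31  0.    1.37 -0.31]
jaw dir deg 7.7 toolz [ 0.0013  0.001  -1.    ]
target [0.6958 0.0011 0.15  ] delta cm [ 0.34  0.19 -5.2 ]
yaw turn -0.028  tilt fix [-0.001   0.0013  0.    ]
```

Emit:
step_arm(motion=[0.3, 0.2, 0, 0, 0, -0.028, 0, 0, 0, 0, 0, 0, 0, 0, -2.5, 0, 0, 0, 0, 0, -2.5, 0, 0, 0, 0, 0, -2.5, 0, 0, 0, 0, 0, 0, 0, 0, 0])

```text
time_s: 56.1
tcp_pos: [0.6947, -0.005, 0.1269]
orientation: [0.001, 0.672, 0.74, 0.001]
contact_force: [-0.0, -0.0, -0.4]
gripper_width: 0.0496
```

```bash
python3 g.py c .154 0 .059 6.1
```

```text
t 56.1 tcp [ 0.6947 -0.005   0.1269] caddyfr [ 0.1522 -0.006   0.1269] w 0.04964180956343733 F [-0.01 -0.   -0.44] q [-0.18  0.53  1.36  0.    1.24 -0.27]
jaw dir deg 5.52 toolz [ 3.2e-03 -3.0e-04 -1.0e+00]
target [0.6958 0.0011 0.059 ] delta cm [ 0.11  0.61 -6.79]
yaw turn 0.01  tilt fix [0.0003 0.0032 0.    ]
```

Emit:
step_arm(motion=[0.1, 0.4, -2, 0, 0, 0.01, 0, 0, -2, 0, 0, 0, 0, 0, -1.2, 0, 0, 0, 0, 0, -0.6, 0, 0, 0, 0, 0, 0, 0, 0, 0])

```text
time_s: 56.72
tcp_pos: [0.6968, -0.0018, 0.0674]
orientation: [0.003, 0.669, 0.743, 0.002]
contact_force: [0.6, 0.3, 0.3]
gripper_width: 0.0503
```

```bash
python3 g.py c .154 0 .059 6.1;  python3 d.py d14
```

```text
t 56.725 tcp [ 0.6968 -0.0018  0.0674] caddyfr [ 0.1547 -0.0031  0.0674] w 0.05025189629980837 F [0.62 0.27 0.31] q [-0.17  0.61  1.38  0.    1.15 -0.28]
jaw dir deg 6.06 toolz [ 6.3e-03 -8.0e-04 -1.0e+00]
target [0.6958 0.0011 0.059 ] delta cm [-0.1   0.3  -0.84]
yaw turn 0.001  tilt fix [0.0008 0.0063 0.    ]
```

View pics/d14.png

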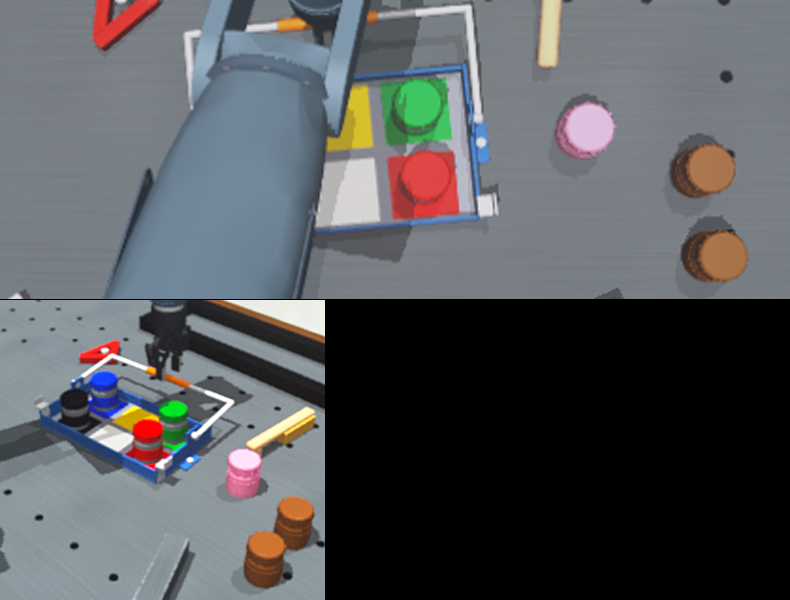

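Emit:
step_arm(motion=[-0.1, 0.2, -0.5, 0, 0.005, 0, 0, 0, -0.3, 0, 0, 0, 0, 0, 0, 0, 0, 0])

```text
time_s: 57.2
tcp_pos: [0.6973, 0.0002, 0.0614]
orientation: [0.002, 0.669, 0.744, 0.001]
contact_force: [0.3, 0.3, 0.3]
gripper_width: 0.0498
```

Emit:
step_arm(motion=[0, 0, 0, 0, 0, 0, 0, 0, 0, 0, 0, 0, 0, 0, 0, 0, 0, 0, 0, 0, 0, 0, 0, 0], claw=0.8, squeeze=25)

```text
time_s: 57.7
tcp_pos: [0.6987, 0.0003, 0.0621]
orientation: [0.004, 0.669, 0.744, 0.002]
contact_force: [0.8, 0.0, -0.4]
gripper_width: 0.0147
```

```bash
python3 g.py c .154 0 .059 6.1
```

```text
t 57.7 tcp [6.987e-01 3.000e-04 6.210e-02] caddyfr [ 0.1568 -0.0011  0.0621] w 0.014677674957202349 F [ 0.79  0.05 -0.45] q [-0.17  0.61  1.38 -0.    1.14 -0.27]
jaw dir deg 6.07 toolz [ 0.0083 -0.0014 -1.    ]
target [0.6958 0.0011 0.059 ] delta cm [-0.29  0.08 -0.31]
yaw turn 0.001  tilt fix [0.0014 0.0083 0.    ]
```

```bash
cat > arc.py <<'E'
from g import *
import sys
step=float(sys.argv[1]); n=int(sys.argv[2])
p=w2c(np.array(status.read_state()["tcp_pos"])); r=p-np.array([.025,0,.05-.0187]); 
a=np.arctan2(r[2],-r[0]); print("angle est",a.round(3),"radius",np.hypot(r[0],r[2]).round(4),"y",p[1].round(4))
for i in range(n):
    b=a-step; t=c2w([.025-.132*np.cos(b),0,.0313+.132*np.sin(b)]); s=c2w(p); print(((t-s)*100).round(2)); p=w2c(t); a=b
E
python3 arc.py .1 8
```

```text
angle est 2.912 radius 0.1354 y -0.0011
[-0.7   0.04  1.19]
[-0.49 -0.05  1.23]
[-0.61 -0.06  1.17]
[-0.72 -0.08  1.1 ]
[-0.82 -0.09  1.03]
[-0.92 -0.1   0.94]
[-1.01 -0.11  0.84]
[-1.09 -0.12  0.74]
```

Emit:
step_arm(motion=[-0.5, 0, 1.2, 0, 0, 0, -0.5, -0.1, 1.2, 0, 0, 0, -0.6, -0.1, 1.2, 0, 0, 0, -0.7, -0.1, 1.1, 0, 0, 0, -0.8, -0.1, 1, 0, 0, 0])

```text
time_s: 58.32
tcp_pos: [0.6777, -0.002, 0.1244]
orientation: [0.013, 0.669, 0.743, 0.012]
contact_force: [5.8, 0.9, -0.5]
gripper_width: 0.0137
```

```bash
python3 g.py | head -1;  python3 arc.py .1 8; python3 d.py d15
```

```text
t 58.325 tcp [ 0.6777 -0.002   0.1244] caddyfr [ 0.1356 -0.0012  0.1244] w 0.013724094902323923 F [ 5.79  0.89 -0.54] q [-0.18  0.48  1.44  0.01  1.18 -0.29]
angle est 2.442 radius 0.1446 y -0.0012
[-1.87 -0.08  0.15]
[-0.99 -0.11  0.87]
[-1.07 -0.11  0.77]
[-1.14 -0.12  0.66]
[-1.2  -0.13  0.54]
[-1.25 -0.13  0.42]
[-1.28 -0.14  0.29]
[-1.3  -0.14  0.16]
```

View pics/d15.png

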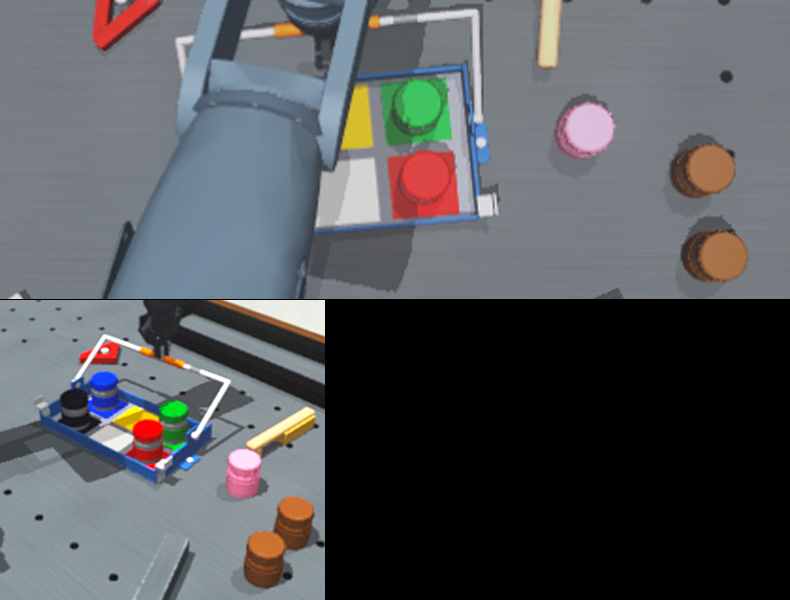

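Emit:
step_arm(motion=[-1.5, -0.1, 0.3, 0, 0.02, 0, -1.2, -0.1, 0.7, 0, 0, 0, -1.2, -0.1, 0.7, 0, 0, 0, -1.2, -0.1, 0.6, 0, 0, 0, -1.2, -0.1, 0.5, 0, 0, 0, -1.2, -0.1, 0.4, 0, 0, 0])

```text
time_s: 59.18
tcp_pos: [0.6248, -0.0078, 0.1753]
orientation: [0.028, 0.669, 0.743, 0.024]
contact_force: [5.2, 1.5, 5.6]
gripper_width: 0.0078
```

```bash
python3 g.py | head -2;  python3 arc.py .1 8; python3 e.py
```

```text
t 59.175 tcp [ 0.6248 -0.0078  0.1753] caddyfr [ 0.0824 -0.0014  0.1753] w 0.007758575983516565 F [5.23 1.45 5.6 ] q [-0.21  0.29  1.59  0.01  1.19 -0.32]
jaw dir deg 6.03 toolz [ 0.0729 -0.0013 -0.9973]
angle est 1.95 radius 0.155 y -0.0014
[-2.1  -0.09 -1.71]
[-1.28 -0.14  0.3 ]
[-1.3  -0.14  0.17]
[-1.31 -0.14  0.04]
[-1.31 -0.14 -0.09]
[-1.29 -0.14 -0.22]
[-1.26 -0.13 -0.35]
[-1.22 -0.13 -0.48]
[335. 186.] 0.79
  angle 1.95 px err 2.1
```

The fingers slid up off the sleeve. I switch to pushing the bar forward from behind with closed fingers.

Emit:
step_arm(motion=[0, 0, 3, 0, 0.07, 0, 1, 0.1, 2, 0, 0, 0, 3, 0.3, 0, 0, 0, 0, 3, 0.3, 0, 0, 0, 0, 0, 0, 0, 0, 0, 0], claw=0)

```text
time_s: 60.0
tcp_pos: [0.6936, -0.0019, 0.2247]
orientation: [-0.002, 0.67, 0.743, -0.004]
contact_force: [0.0, -0.6, -0.4]
gripper_width: -0.0002
```

```bash
python3 g.py c .13 0 .145 6.1; python3 e.py; python3 d.py d16
```

```text
t 60.0 tcp [ 0.6936 -0.0019  0.2247] caddyfr [ 0.1514 -0.0028  0.2247] w -0.00018276658743973616 F [ 0.04 -0.63 -0.39] q [-0.17  0.45  1.27 -0.    1.42 -0.27]
jaw dir deg 5.93 toolz [-0.0082 -0.0028 -1.    ]
target [ 0.672  -0.0014  0.145 ] delta cm [-2.16  0.05 -7.97]
yaw turn 0.003  tilt fix [ 0.0028 -0.0082  0.    ]
[316. 183.] 0.66
  angle 2.04 px err 1.3
[336. 186.] 0.74
  angle 1.99 px err 2.5
```

View pics/d16.png

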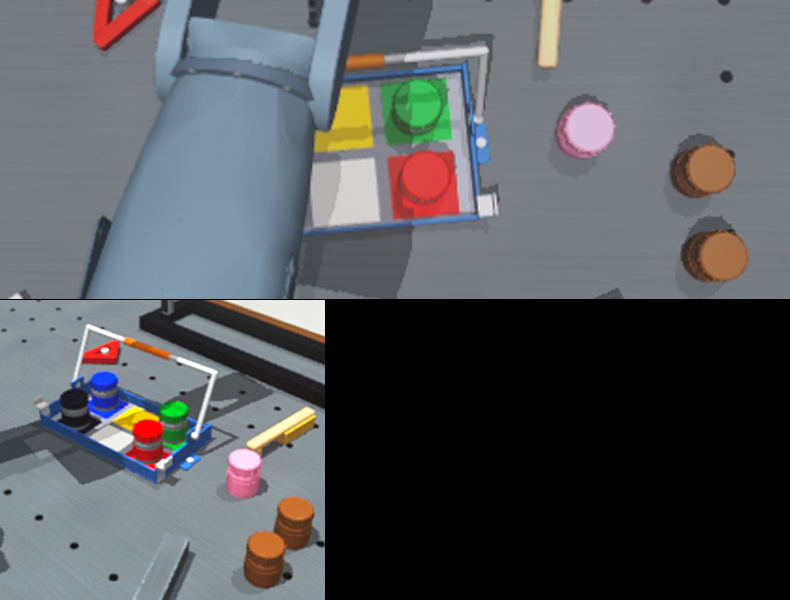

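Emit:
step_arm(motion=[0, 0, -2.5, 0, -0.008, 0, 0, 0, -2.5, 0, 0, 0, -1, -0.1, -2.5, 0, 0, 0, -2, -0.2, 0, 0, 0, 0, -1.8, -0.2, 0, 0, 0, 0, -1.5, -0.2, 0, 0, 0, 0, -1.5, -0.1, 0, 0, 0, 0, -1.5, -0.1, 0, 0, 0, 0])

```text
time_s: 61.3
tcp_pos: [0.598, -0.012, 0.1548]
orientation: [0.007, 0.67, 0.742, 0.003]
contact_force: [1.8, 0.3, 1.2]
gripper_width: 0.0002
```

```bash
python3 g.py c -.06 0 .105 6.1
```

```text
t 61.3 tcp [ 0.598  -0.012   0.1548] caddyfr [ 0.0553 -0.0027  0.1548] w 0.00022889573067655462 F [1.84 0.3  1.23] q [-0.22  0.3   1.63 -0.    1.2  -0.32]
jaw dir deg 5.87 toolz [ 0.0148 -0.005  -0.9999]
target [ 0.483  -0.0216  0.105 ] delta cm [-11.5   -0.96  -4.98]
yaw turn 0.004  tilt fix [0.005  0.0148 0.    ]
```

Emit:
step_arm(motion=[-1.5, -0.1, -0.4, 0, 0.015, 0, -1.5, -0.1, -0.5, 0, 0, 0, -1.5, -0.1, -0.6, 0, 0, 0, -1.5, -0.1, -0.6, 0, 0, 0, -1.5, -0.1, -0.7, 0, 0, 0, -1.5, -0.1, -0.8, 0, 0, 0, -1.3, -0.1, -0.8, 0, 0, 0, -1, -0.1, -0.6, 0, 0, 0])

```text
time_s: 62.3
tcp_pos: [0.4832, -0.0218, 0.1088]
orientation: [0.007, 0.67, 0.742, 0.0]
contact_force: [12.7, 1.6, -9.0]
gripper_width: -0.0
```

```bash
python3 g.py c -.06 0 .105 6.1; python3 e.py; python3 d.py d17
```

```text
t 62.3 tcp [ 0.4832 -0.0218  0.1088] caddyfr [-0.0599 -0.0002  0.1088] w -4.991445025598445e-05 F [12.73  1.64 -9.01] q [-0.29  0.12  1.94 -0.01  1.06 -0.39]
jaw dir deg 5.81 toolz [ 0.0111 -0.0087 -0.9999]
target [ 0.483  -0.0216  0.105 ] delta cm [-0.01  0.02 -0.38]
yaw turn 0.005  tilt fix [0.0087 0.0111 0.    ]
```

View pics/d17.png

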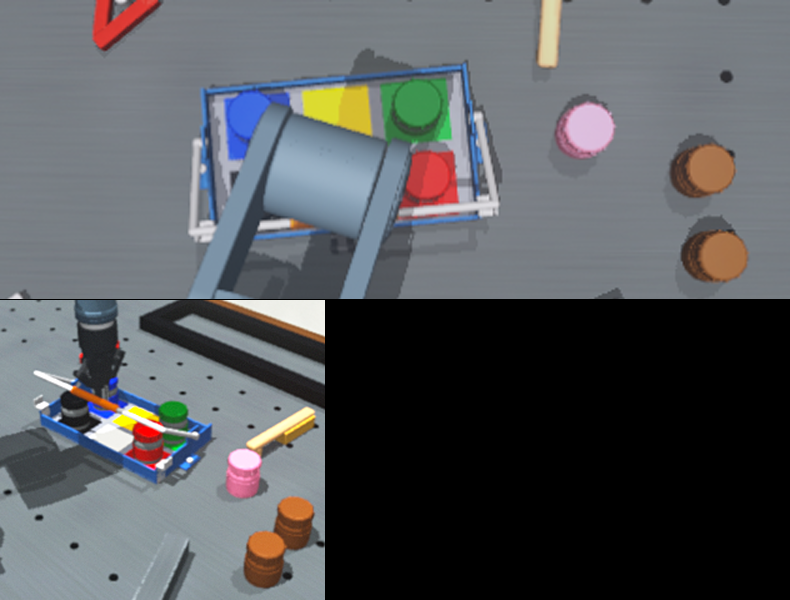

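Emit:
step_arm(motion=[0.6, 0, 1, 0, 0.01, 0, 0, 0, 3, 0, 0, 0, 0, 0, 2, 0, 0, 0, -2, -0.2, 0, 0, 0, 0, -1.5, -0.2, 0, 0, 0, 0, 0, 0, 0, 0, 0, 0])

```text
time_s: 63.35
tcp_pos: [0.4554, -0.0265, 0.1752]
orientation: [0.003, 0.67, 0.742, -0.004]
contact_force: [0.3, -0.1, 0.2]
gripper_width: -0.0003
```

```bash
python3 g.py c -.09 0 .14 6.1; python3 e.py
```

```text
t 63.35 tcp [ 0.4554 -0.0265  0.1752] caddyfr [-0.088  -0.0019  0.1752] w -0.00030740887657952826 F [ 0.27 -0.13  0.19] q [-0.31 -0.03  1.95 -0.01  1.22 -0.41]
jaw dir deg 5.86 toolz [-0.0019 -0.0103 -0.9999]
target [ 0.4532 -0.0247  0.14  ] delta cm [-0.22  0.17 -3.52]
yaw turn 0.004  tilt fix [ 0.0103 -0.0019  0.    ]
[295. 226.] 0.75
  angle 0.66 px err 0.9
```

Emit:
step_arm(motion=[0, 0.1, -2, 0, 0, 0, 0, 0, -1.5, 0, 0, 0, -0.3, 0, -1.3, 0, 0, 0, -0.4, 0, -1.3, 0, 0, 0, -0.4, 0, -1.3, 0, 0, 0, -0.4, 0, -1.2, 0, 0, 0])

```text
time_s: 64.3
tcp_pos: [0.4418, -0.0257, 0.0853]
orientation: [0.003, 0.67, 0.743, -0.004]
contact_force: [0.3, 0.5, 0.2]
gripper_width: -0.0001
```

```bash
python3 g.py c -.105 0 .058 6.1; python3 e.py
```

```text
t 64.3 tcp [ 0.4418 -0.0257  0.0853] caddyfr [-0.1015  0.0002  0.0853] w -5.0946637528962384e-05 F [0.31 0.47 0.22] q [-0.32  0.08  2.05 -0.01  1.01 -0.42]
jaw dir deg 5.9 toolz [-8.000e-04 -1.070e-02 -9.999e-01]
target [ 0.4383 -0.0263  0.058 ] delta cm [-0.35 -0.06 -2.73]
yaw turn 0.003  tilt fix [ 0.0107 -0.0008  0.    ]
[289. 248.] 0.67
  angle 0.215 px err 1.7
```

Emit:
step_arm(motion=[-0.3, 0, -0.9, 0, 0, 0, -0.2, 0, -0.8, 0, 0, 0, -0.1, 0, -0.6, 0, 0, 0, 0, 0, -0.4, 0, 0, 0, 0, 0, -0.2, 0, 0, 0])

```text
time_s: 65.12
tcp_pos: [0.4372, -0.0262, 0.0574]
orientation: [0.004, 0.67, 0.743, -0.004]
contact_force: [-9.8, 3.2, 30.7]
gripper_width: -0.0003
```

```bash
python3 g.py c -.105 0 .058 6.1; python3 e.py
```

```text
t 65.125 tcp [ 0.4372 -0.0262  0.0574] caddyfr [-0.106   0.0003  0.0574] w -0.00034449101955342224 F [-9.83  3.25 30.7 ] q [-0.32  0.13  2.07 -0.01  0.94 -0.42]
jaw dir deg 5.91 toolz [ 0.0014 -0.0114 -0.9999]
target [ 0.4383 -0.0263  0.058 ] delta cm [ 0.11 -0.02  0.06]
yaw turn 0.003  tilt fix [0.0114 0.0014 0.    ]
[322. 234.] 0.56
  angle 1.21 px err 2.7
[290. 260.] 0.94
  angle 0.0 px err 1.9
[278. 238.] 0.75
  angle 0.38 px err 14.0
```

30 N of contact at the closed height, and the side view reads 0.0 rad. I hold it briefly, then retreat.

Emit:
step_arm(motion=[0, 0, -0.1, 0, 0, 0, 0, 0, 0, 0, 0, 0, 0, 0, 2, 0, 0, 0, 0, 0, 4, 0, 0, 0, 0, 0, 5, 0, 0, 0, 0, 0, 4, 0, 0, 0, 0, 0, 0, 0, 0, 0])

```text
time_s: 66.2
tcp_pos: [0.4362, -0.0258, 0.2119]
orientation: [0.004, 0.669, 0.743, -0.004]
contact_force: [0.6, 0.4, 0.5]
gripper_width: -0.0
```

Emit:
step_arm(motion=[0, 5, 0, 0, 0, 0, 0, 5.5, 0, 0, 0, 0, 0, 5.5, 0, 0, 0, 0, 0, 5.5, 0, 0, 0, 0, 0, 5, 0, 0, 0, 0, 0, 5, 0, 0, 0, 0, 0, 0, 0, 0, 0, 0])

```text
time_s: 67.08
tcp_pos: [0.4321, 0.2972, 0.2036]
orientation: [0.002, 0.671, 0.741, -0.008]
contact_force: [0.0, -1.2, -0.1]
gripper_width: 0.0001
```

```bash
python3 g.py; python3 e.py; python3 ov.py o6 210 140 410 290 4 c-.046,-.098,.08,.031 c.046,.098,.08,.031 c-.046,.098,.08,.031 c.046,-.098,.08,.031; python3 d.py d18
```

```text
t 67.075 tcp [0.4321 0.2972 0.2036] caddyfr [-0.0768  0.3223  0.2036] w 6.562313510107654e-05 F [ 0.03 -1.23 -0.09] q [ 0.38  0.11  1.75 -0.01  1.3   0.29]
jaw dir deg 5.67 toolz [-0.0075 -0.014  -0.9999]
[324. 276.] 0.95
  angle 0.175 px err 0.0
[305. 261.] 0.58
  angle 0.0 px err 15.2
[290. 259.] 0.56
  angle 0.0 px err 1.1
c-.046,-.098,.08,.031 [366.3 245.3]
c.046,.098,.08,.031 [273.6 212.3]
c-.046,.098,.08,.031 [277.  253.7]
c.046,-.098,.08,.031 [362.1 203.8]
```

View pics/o6.png

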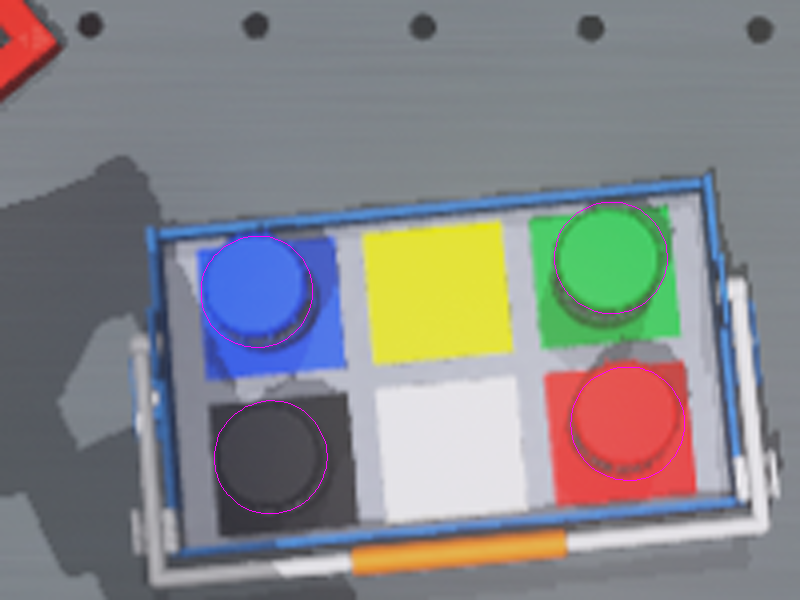

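View pics/d18.png

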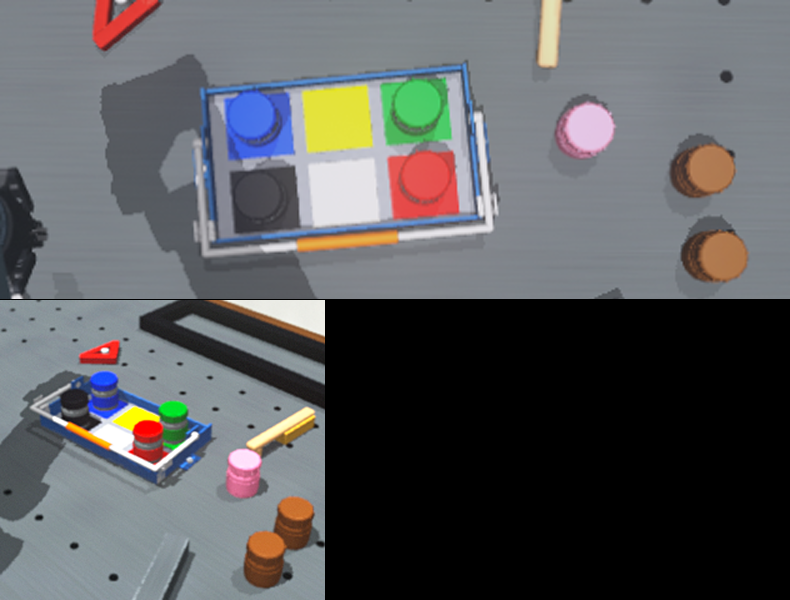

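```bash
python3 - <<'E'
from bench import vision
from h import *
from g import *
from c import *
for n in ("side","top"):
    s=vision.snapshot(n); h=hsv(s)
    m=max(comps(rng(h,10,20,180,120),60),key=lambda k:k[150:320,200:420].sum())
    ys,xs=np.nonzero(m); print(n,xs.mean().round(1),ys.mean().round(1),len(xs))
    for a in (-.05,0,.06,.12,.2): print(a,proj(s,c2w([.025-.132*np.cos(a),0,.05+.132*np.sin(a)])).round(1))
    if n=="side": cv2.imwrite("pics/s9.png",cv2.resize(s["img"][190:300,230:400],None,fx=4.5,fy=4.5,interpolation=cv2.INTER_CUBIC)[:,:,::-1])
E
```

```text
side 288.8 259.0 77
-0.05 [290.7 260.3]
0 [290.5 258.2]
0.06 [290.3 255.6]
0.12 [290.3 252.9]
0.2 [290.5 249.2]
top 323.8 279.6 90
-0.05 [324.6 277.7]
0 [324.5 277.7]
0.06 [324.4 277.5]
0.12 [324.3 277.1]
0.2 [324.1 276.2]
```

View pics/s9.png

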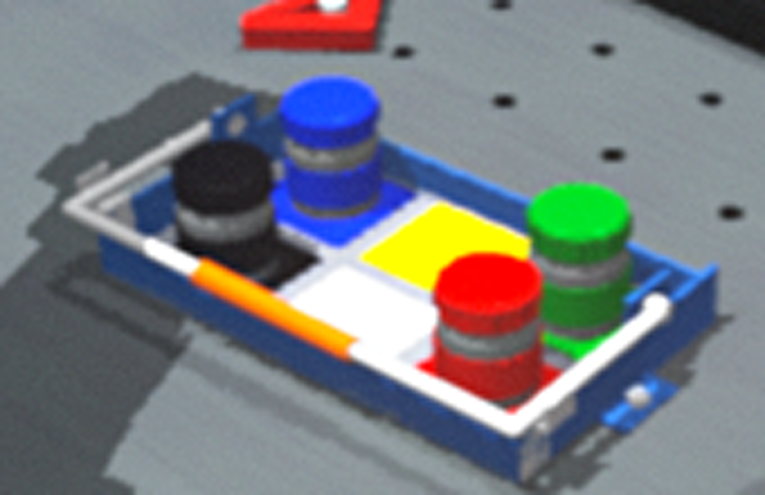

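The measured sleeve position fits about 0 rad, all jars are upright and the arm is clear, so I hand the job in.

```bash
python3 -c "
from bench import env; print(env.close_job())"
```

```text
the job is handed in; nothing more can be done
None
```

The caddy is in order and I handed the job in at about 67 s, well inside the 210 s limit; no verdict was reported.

**What I did:**
- I swung the bail back to about 2.9 rad.
- I swapped the red and blue jars, using the black pad as a temporary place for blue.
- I put the loose black and green jars on their pads. Yellow and white were not there. I left the pink and brown look-alikes alone.
- I swung the bail to the front and pressed it down with about 30 N.

**What went wrong on the way:**
- After I set the green jar down, I found it about 17 mm off its pad centre. I regrasped it and centred it.
- My first press on the bail's bar went down behind it.
- Later my grip on the sleeve slipped off during the swing forward, so I pushed the bar the rest of the way with closed fingers.

**Last checks:**
- **Jars:** all four stand upright within about 2–3 mm of their pad centres in the top view.
- **Bail:** the sleeve's position in the side view fits about 0 rad. The network's reading from the top view gave 0.175 rad. I discounted it because the top view barely shows the angle near closed.
- **Bystanders:** the last crops show the magnet, the near end of the brush and one end of the offcut where they were. The square was outside those crops, so I did not check it at the end.
- **Arm:** it was clear of everything.

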